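# Fit the mill holder to the utensil rail and stand the mill in it

## Task

Carry the loose cup hanger to the open end of the utensil rail, feed its runner head in there and slide it along until it clicks past the catch and meets the hidden stop; feel for it and be gentle, a firm push (some 15 N) seats it and more than 20 N would strain the rail. Let go of it, then stand the shorter, dark mill upright in its cup and let go. Leave the taller mill and the other things where they are.

Things in the scene. Friction and masses are not known exactly. Their poses are not given: they have to be found in the camera images.
- rail_stand: Fixed utensil rail: level aluminium C-rail, 300 long, 24 deep, 40 mm high, on a wooden foot (85 x 300 x 16 mm) with two steel posts behind. It stands on a woven mat 8 mm thick. Origin under the foot below the rail's middle; x away from the robot, y along the rail to its open end, z up. Top, bottom and back closed; in front (-x) a slot 12 mm high runs full length. Near the capped end hang a measuring cup and spoon.
- rail_mouth (a point): Centre of the rail's open end, 158 mm above the worktop, axes as rail_stand; the hanger enters here moving along -y. The channel inside is 14 mm deep (x) and 34 mm high (z); its last 12 mm flare by 3 mm or more to every side. Fitted, the head's centre ends 70 to 180 mm from here: at a stop clamped inside the rail, whose place is not given and must be felt for, or seen by its housing.
- rail_far_end (a point): Centre of the rail's section at the capped end, 300 mm from rail_mouth; the line from the mouth to here is the sliding direction. The stop shows outside as a dark housing behind the rail with a dark strap over the rail, 23 mm above its middle. The stop has a rubber face that gives 1 to 2 mm at most.
- catch (a joint): How far the stop's sprung roller is pushed back (m): 0 with no head at it, 3.5 to 6 mm as the head's nose passes it, then about 2 mm (3 with the mill in the cup) as it drops into the head's notch: the hanger is home (nose 1 mm short of the hard stop; pressed on the stop and let go, it stays home). Passing takes 5 to 12 N along the rail; plain sliding under 4 N.
- holder: Loose hanger (about 0.16 kg): a steel cup (75 mm across, 38 mm high, inside 70 mm across), behind it (+x) an upright wooden grip block, a steel back plate and, hindmost, the white nylon runner head. It stands on the worktop upright, as it will hang. Origin under the cup's centre; x from cup to head, z up.
- holder_grip (a point): Where to hold the hanger: in the grip block, 50 mm behind the cup's centre (+x), 58 mm above the underside, axes as holder. The block is 24 mm wide (y), 34 mm deep (x), its top 12 mm above this point: pinch it across y from above. The cup's rim is 20 mm below this point.
- holder_head (a point): Centre of the runner head, 33 mm behind holder_grip (+x) and 18 mm below it. 12 mm deep (x), 31 mm high (z), 44.5 mm long (y), nose and notch towards -y; so 1 mm (x) and 1.5 mm (z) of play each side in the rail. A neck 8 mm high passes the slot; the back plate then stands 1 mm before the rail. Axes as holder, parallel to rail_stand's when fitted.
- holder_cup (a point): Centre of the cup's inner floor, 83 mm in front of holder_head (-x), 36 mm below it, axes as holder. Fitted and let go, the hanger droops by up to about 5 degrees.
- dark_mill_mid (a point): Shorter, dark brown wooden mill (about 0.2 kg), upright: foot 58 mm across, 140 mm high; this point is on its axis 70 mm above its foot. Its round head, 50 mm across, reaches from 32 to 59 mm above this point, with a small steel knob on top; it does not turn. Best held by the head, 42 mm above this point.
- light_mill_mid (a point): Taller, light brown mill, 58 mm across, 170 mm high; not wanted. Point on its axis, 85 mm above its foot.
- timer: Bystander: white and wood kitchen timer, 69 mm across, 44 mm high. Origin under its centre.
- tealight: Bystander: tea light in a metal cup, 38 mm across, 15 mm high. Origin under its centre.
- spoon: Bystander: steel teaspoon lying flat, 130 mm long. Origin under its centre.

How it is judged:
On the way, in this order (a step that is already met when the one before it is completed fails the run):
1. the hanger's head has entered the rail at its open end (x of holder_head in the frame of rail_mouth between -0.004 and 0.004 m and z of holder_head in the frame of rail_mouth between -0.005 and 0.005 m and y of holder_head in the frame of rail_mouth between -0.06 and -0.025 m), for 0.1 s.
2. the hanger has clicked home (catch at 1 to 3 mm) and is let go of, the cup still empty (x of holder_head in the frame of rail_mouth between -0.004 and 0.004 m and z of holder_head in the frame of rail_mouth between -0.005 and 0.005 m and value of joint catch between 0.001 and 0.003 m and contact force between the fingers and holder below 0.1 N and horizontal distance between dark_mill_mid and holder_cup above 0.08 m), for 0.2 s.
At the end, for the whole second after the job is handed in: Hanger's head in the rail (4 mm in depth, 5 mm in height), over 60 mm from the mouth, roller in its notch (catch at 1.5 to 4 mm, under load); dark mill on the cup's floor (axis within 15 mm, mid-height 64 to 76 mm above the floor, tilt under 10 degrees); both let go and at rest (x of holder_head in the frame of rail_mouth between -0.004 and 0.004 m and z of holder_head in the frame of rail_mouth between -0.005 and 0.005 m and value of joint catch between 0.0015 and 0.004 m and y of holder_head in the frame of rail_mouth below -0.06 m and horizontal distance between dark_mill_mid and holder_cup below 0.015 m and angle between dark_mill_mid's own z axis and vertical below 0.17 rad and z of dark_mill_mid in the frame of holder_cup between 0.064 and 0.076 m and linear speed of holder below 0.02 m/s and linear speed of dark_mill below 0.03 m/s); the robot touches nothing.
It fails at once if while it is being fitted (cup empty) the hanger is pushed or jammed against rail, catch or stop with a total of over 52 N (all contact forces added up, 2.3 times the push) (contact force between holder and rail_stand above 52 N and horizontal distance between dark_mill_mid and holder_cup above 0.06 m).
It fails at once if the taller light mill is moved more than 30 mm or tipped (distance of light_mill_mid from where it was at the start of the episode above 0.03 m or angle between light_mill_mid's own z axis and vertical above 0.5 rad).
It fails at once if the timer, tea light or teaspoon is moved more than 30 mm (distance of any of timer, tealight, spoon from where it was at the start of the episode above 0.03 m).
It also fails if it takes over 61 s, if anything falls off the work surface, if the arm or the gripper's body presses on something with over 40 N, if the wrist force passes 120 N, or if a joint passes its speed limit or range.

## Robot

A 6-joint arm with a two-finger parallel gripper is mounted at the origin on a cart in front of the work surface, level with it; the furniture and walls round the work are solid. World frame = base frame: x ahead of the robot, y to its left, z up, the work surface at z = 0. Lengths are in m, angles in rad, forces in N, time in s.
With the tool pointing down it reaches from about 0.25 to 0.8 m from the base axis. Payload 8.5 kg.
Tool frame: the origin (TCP) lies at the very end of the fingers, on their centre line; the grasp point (between the pads) lies behind it (grasp_offset is the z of the grasp point in the tool frame, in m); z points along the fingers, y is the direction in which the jaws open and shut (so a half turn about z gives the same grasp; the last joint's range is limited). The gripper opens to 85 mm and grips with 20 to 120 N. Pads are 22 mm wide; open, the fingers measure 114 mm over their backs; the gripper's body (76 mm by 85 mm) begins 54 mm behind the grasp point. The pads swing forward as they close: fully open they stand 13 mm farther back than shut.
Start: joints at [-1.258, 0.238, -0.013, 1.319, 0, 1.571], TCP at [0.162, -0.499, 0.231] pointing down, gripper open.
Joint ranges: [-2.66, 2.66], [-1.03, 1.9], [-1.14, 1.46], [-1.82, 2.27], [-1.45, 1.34], [-3.14, 3.14]. Speed limits (rad/s): [2.22, 2.22, 2.79, 3.14, 3.14, 3.14].

## Interface

Orientations are given as a unit quaternion [w, x, y, z].
In Python, from cell import observe, grab_frame, camera_info, job_done, silhouettes, grasp_offset gives the robot as it stands. The module is installed in compiled form; this text tells all that it offers.
- The arm moves only by the tool send_rows, never from a script. Its argument "series" is a list of rows, each an object of numbers: "claw": the closure, from 0 (fully open) to 1 (shut); "tx", "ty", "tz": the shift along the tool's x, y, z in mm; "rx", "ry", "rz": the turn, a rotation vector about the tool's x, y, z in rad. A call has exactly 10 rows; each row shifts and turns the commanded pose from where the row before left it, along the tool's axes as they then stand; what a row does not reach is not made up. A row lasts 1/10 s, in which the tool goes at most 50 mm and 8.59 degrees, less where a joint would pass 70% of its speed; a pose out of reach is approached as far as the arm can. A call is refused whole if a number of a shift passes 50 or a number of a turn 0.15, either way. A call with a gripper value outside its range is refused whole. The fingers move at their own pace and stop on an object; "newtons" is the grip in N (left out, the last holds). Time passes only in rows, so rows that do not move let the fingers close, or fill a call up. It gives the time, the measured TCP pose, the force and the opening at its end, in the units of the state.
- observe(): the state, without advancing time (a new reading comes with each control period).
- grab_frame(name): name is "scene" or "top" or "wrist"; returns the picture (384x512x3 uint8, red, green, blue); there is no depth.
- camera_info(name): a dict with "camera_matrix" (3x3 intrinsics, pixels), "eye" and "rotation" of the camera in the world; the wrist camera has in their place "hand_eye" (4x4, takes a point from camera to tool coordinates, whose origin is the TCP and whose axes are the flange's). Camera axes: x right, y down, z forward; pixel columns grow to the right and rows downward; lengths in m; the calibration is good to about 2 mm. A picture is of the moment at which its call begins: read the wrist's pose just before it. camera_info takes no time and is no camera call.
- job_done(): hands the job in, once; it reports no verdict.
Trained networks look in the newest picture that a camera, given by its name, has taken for a name from the list of things; names that differ only in an ending like _2 or _b are one class to them, and where a whole thing is asked for, a point or a joint stands for the part that bears it (a point fixed in the world has none). Each returns a list of dicts, best first, with "confidence" (0 to 1); they miss things now and then, are a little off and sometimes report something else, mostly with a low value. They report only what shows in the picture. A call takes as long as a camera call.
- silhouettes(thing, camera): "region" (384x512 bool, what is visible of it) and "rect" ([left, top, right, bottom] in pixels, round what is visible of it).
The state is a dict: "time": time; "q": joint angles; "joint_velocities": joint speeds; "joint_efforts": joint torques, N m; "tcp_pos": TCP position; "eef_rot": TCP orientation; "wrist_force": force on the tool from outside, world axes, zero at the start; "ft_torque": the same for the moment, N m; "opening": opening from 0.0 (shut) to 1.0 (fully open).
Only numpy, scipy, OpenCV 4.12 (cv2) and the standard library are available. Lean on these libraries where they do the work, as an engineer would, in place of code of your own. Each camera call takes 0.05 s, during which the arm holds its last target.

## Working session

There is one attempt and no reset: what is moved stays moved. The work goes in short steps, Python scripts to look and compute and a tool call to move; the robot and the scene stay as the last step left them, time stands still between calls to the robot, and variables do not carry over. Pictures are saved under pics/ and viewed, and the job is handed in when it is done.

Besides the shell and the picture viewer there is one more tool, called after "Call:" as a command line: name --argument value ..., lists and objects as JSON in quotes. send_rows: Moves the arm, as the interface text tells. Its arguments: {"type":"object","properties":{"series":{"type":"array"},"newtons":{"type":"number"}},"required":["series"]}

```bash
mkdir -p pics; ls
cat > h.py <<'E'
import numpy as np, cv2
from cell import observe, grab_frame, camera_info, job_done, silhouettes, grasp_offset
from scipy.spatial.transform import Rotation as R
def q2R(q): return R.from_quat([q[1],q[2],q[3],q[0]])
def cam(name, st=None):
    c=camera_info(name); K=np.array(c["camera_matrix"])
    if name=="wrist":
        st=st or observe(); H=np.array(c["hand_eye"]); T=np.eye(4); T[:3,:3]=q2R(st["eef_rot"]).as_matrix(); T[:3,3]=st["tcp_pos"]
        M=T@H; return K,M[:3,:3],M[:3,3]
    return K,np.array(c["rotation"]),np.array(c["eye"])
def ray(C,u,v):
    K,Rm,e=C; d=Rm@np.linalg.solve(K,[u,v,1.0]); return e,d/np.linalg.norm(d)
def onz(C,u,v,z):
    e,d=ray(C,u,v); return e+d*(z-e[2])/d[2]
def proj(C,p):
    K,Rm,e=C; c=Rm.T@(np.atleast_2d(p)-e).T; uv=K@c; return (uv[:2]/uv[2]).T
def snap(name,fn,s=1.5):
    st=observe(); im=grab_frame(name); cv2.imwrite('pics/'+fn,cv2.resize(im[:,:,::-1],None,fx=s,fy=s,interpolation=cv2.INTER_CUBIC)); np.save('pics/'+fn+'.npy',im); return im,st
def tri(C1,p1,C2,p2):
    e1,d1=ray(C1,*p1); e2,d2=ray(C2,*p2); A=np.stack([d1,-d2],1); t=np.linalg.lstsq(A,e2-e1,rcond=None)[0]
    a=e1+t[0]*d1;b=e2+t[1]*d2; return (a+b)/2,np.linalg.norm(a-b)
E
python3 - <<'E'
from h import *
print(observe()); print(grasp_offset)
for n in ("scene","top","wrist"):
    snap(n,n+'0.png'); print(n,camera_info(n))
E
```

```text
pics
{'time': 0.0, 'q': array([-1.25803771e+00,  2.38786482e-01, -1.42315934e-02,  1.31918706e+00,
        1.08219922e-05,  1.57082338e+00]), 'joint_velocities': array([-0.00106532, -0.00054955, -0.00177509,  0.00064549,  0.00025681,
       -0.00022502]), 'joint_efforts': array([ 1.14168452e-03, -5.38780403e+01,  3.46438265e+01,  1.83307403e-02,
        1.85141575e-04, -8.77216678e-06]), 'tcp_pos': array([ 0.16141506, -0.49915153,  0.23068345]), 'eef_rot': array([-6.96649990e-04,  9.87799515e-01,  1.55729320e-01, -1.04370261e-04]), 'wrist_force': array([0.55211565, 0.21251528, 0.0870168 ]), 'ft_torque': array([ 0.0315498 , -0.04706582,  0.03358387]), 'opening': 1.002975695168215}
-0.0187
scene {'camera_matrix': array([[362.42882272,   0.        , 251.5169814 ],
       [  0.        , 362.42882272, 189.91618789],
       [  0.        ,   0.        ,   1.        ]]), 'eye': array([0.06055136, 0.52621943, 0.9273599 ]), 'rotation': array([ 0.1341444 , -0.35011462,  0.87179911, -0.31526393])}
top {'camera_matrix': array([[439.78059287,   0.        , 251.58744267],
       [  0.        , 439.78059287, 190.30465379],
       [  0.        ,   0.        ,   1.        ]]), 'eye': array([0.36123323, 0.04129265, 1.29898158]), 'rotation': array([ 0.0509496 , -0.69529598,  0.71501919, -0.05210754])}
wrist {'camera_matrix': array([[274.65078859,   0.        , 254.09006572],
       [  0.        , 274.65078859, 189.34093163],
       [  0.        ,   0.        ,   1.        ]]), 'hand_eye': array([[ 9.95679770e-04, -9.57465629e-01, -2.88545625e-01,
         7.41088375e-02],
       [ 9.99999457e-01,  8.64494144e-04,  5.82077094e-04,
         3.76301378e-04],
       [-3.07872808e-04, -2.88546048e-01,  9.57465970e-01,
        -1.42638895e-01],
       [ 0.00000000e+00,  0.00000000e+00,  0.00000000e+00,
         1.00000000e+00]])}
```

```bash
sed -i 's/return K,np.array(c\["rotation"\]),/return K,q2R(c["rotation"]).as_matrix(),/' h.py
```

```text
(no output)
```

View pics/scene0.png

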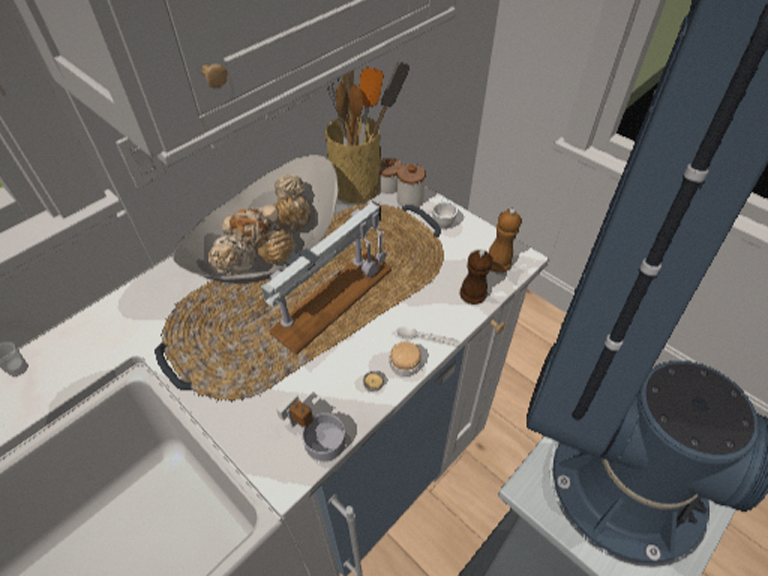

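View pics/top0.png

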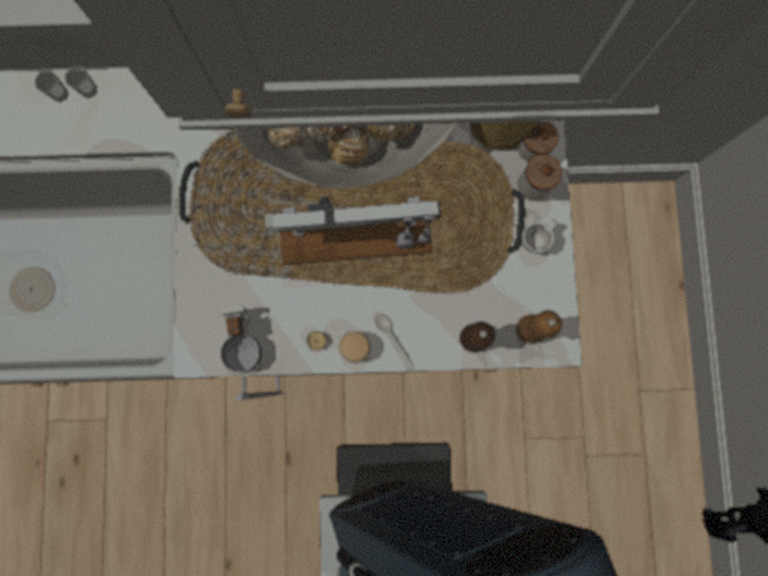

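View pics/wrist0.png

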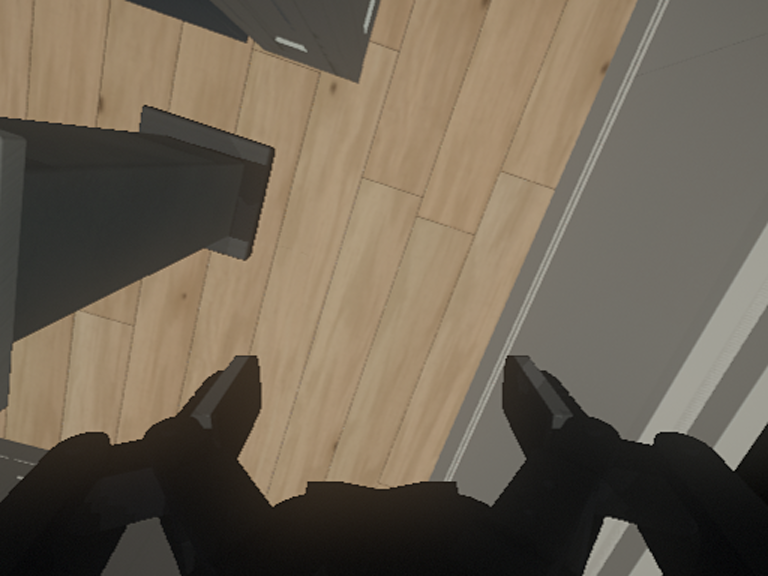

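Run:
```python
from h import *
im=np.load('pics/top0.png.npy')[:,:,::-1]
def crop(im,x0,y0,x1,y1,s,fn): cv2.imwrite('pics/'+fn,cv2.resize(im[y0:y1,x0:x1],None,fx=s,fy=s,interpolation=cv2.INTER_CUBIC))
crop(im,165,120,305,190,5.7,'top0_rail.png')
crop(im,135,195,195,255,10,'top0_hang.png')
im=np.load('pics/scene0.png.npy')[:,:,::-1]
crop(im,160,130,270,240,5.4,'sc0_rail.png')
crop(im,175,255,245,315,10,'sc0_hang.png')
C=cam('top')
for n,z in (('holder',.038),('dark_mill_mid',.12),('light_mill_mid',.15),('timer',.044),('tealight',.015),('spoon',0),('rail_stand',.178)):
    for camn in('top','scene'):
        for s in silhouettes(n,camn)[:2]:
            r=s['rect'];ys,xs=np.nonzero(s['region'])
            print(n,camn,round(s['confidence'],2),[int(x) for x in r],xs.mean().round(1),ys.mean().round(1),onz(cam(camn),xs.mean(),ys.mean(),z).round(3))
```

```text
holder top 0.62 [145, 204, 175, 248] 158.7 228.2 [0.444 0.305 0.038]
holder scene 0.6 [183, 263, 231, 307] 209.8 285.4 [0.441 0.308 0.038]
dark_mill_mid top 0.56 [305, 214, 329, 231] 317.2 224.1 [ 0.438 -0.136  0.12 ]
dark_mill_mid scene 0.9 [304, 166, 327, 205] 317.3 184.3 [ 0.415 -0.103  0.12 ]
dark_mill_mid scene 0.56 [259, 225, 281, 247] 270.0 238.5 [0.39  0.131 0.12 ]
light_mill_mid top 0.81 [344, 209, 376, 228] 359.1 217.3 [ 0.451 -0.242  0.15 ]
light_mill_mid top 0.53 [144, 205, 176, 249] 158.8 228.2 [0.437 0.282 0.15 ]
light_mill_mid scene 0.66 [174, 134, 262, 236] 217.0 186.8 [0.601 0.122 0.15 ]
light_mill_mid scene 0.55 [325, 138, 347, 183] 336.1 159.6 [ 0.421 -0.197  0.15 ]
timer top 0.7 [226, 219, 249, 238] 236.1 231.4 [0.429 0.084 0.044]
timer scene 0.6 [257, 227, 277, 250] 269.9 238.8 [0.42  0.095 0.044]
tealight top 0.75 [145, 204, 174, 250] 158.6 228.5 [0.445 0.311 0.015]
tealight top 0.44 [203, 218, 216, 235] 210.4 227.7 [0.443 0.16  0.015]
tealight scene 0.46 [240, 245, 256, 258] 248.0 253.4 [0.445 0.161 0.015]
spoon top 0.71 [253, 209, 274, 249] 261.2 225.7 [0.446 0.011 0.   ]
spoon scene 0.69 [268, 217, 303, 230] 278.1 222.2 [0.461 0.011 0.   ]
rail_stand top 0.63 [176, 129, 292, 178] 235.6 154.2 [0.622 0.076 0.178]
rail_stand scene 0.96 [173, 134, 263, 234] 217.5 186.2 [0.582 0.134 0.178]
```

View pics/top0_rail.png

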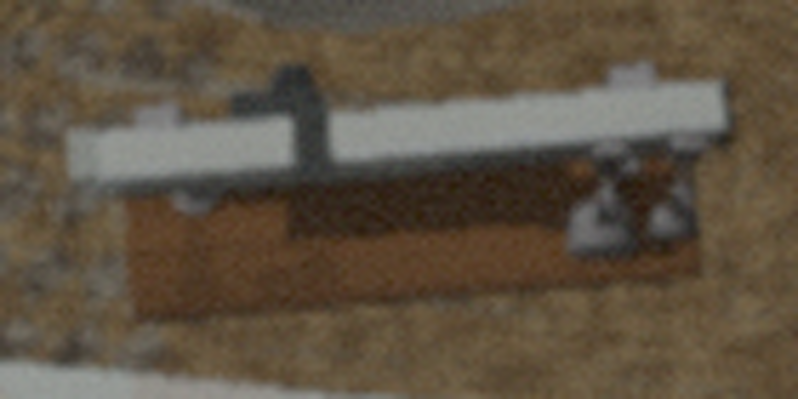

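View pics/top0_hang.png

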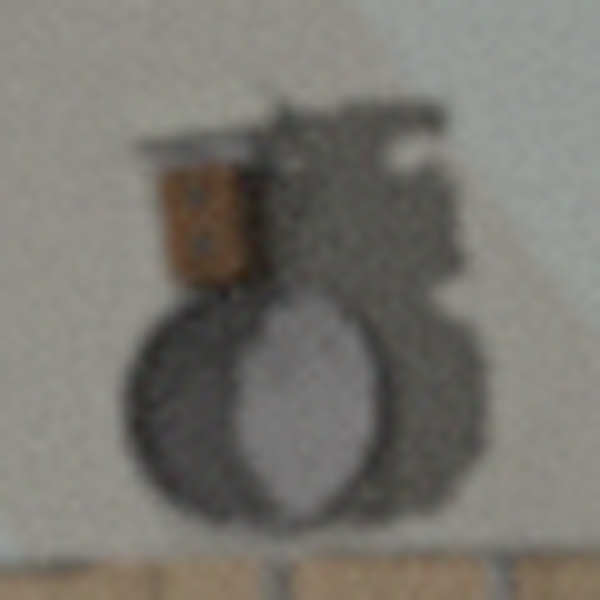

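View pics/sc0_rail.png

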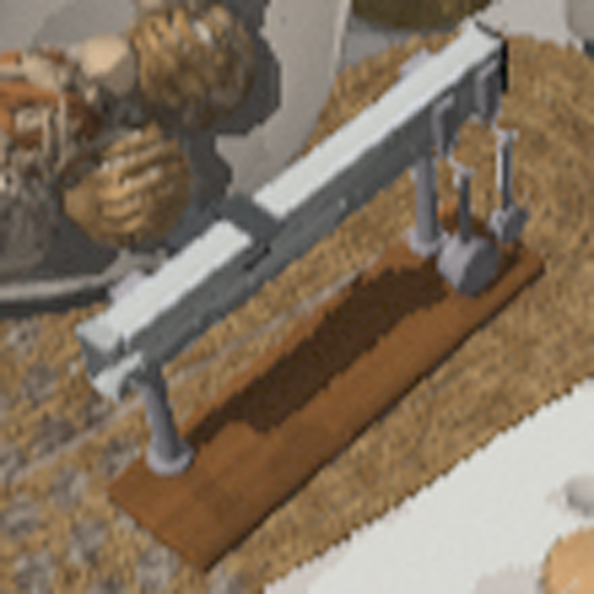

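View pics/sc0_hang.png

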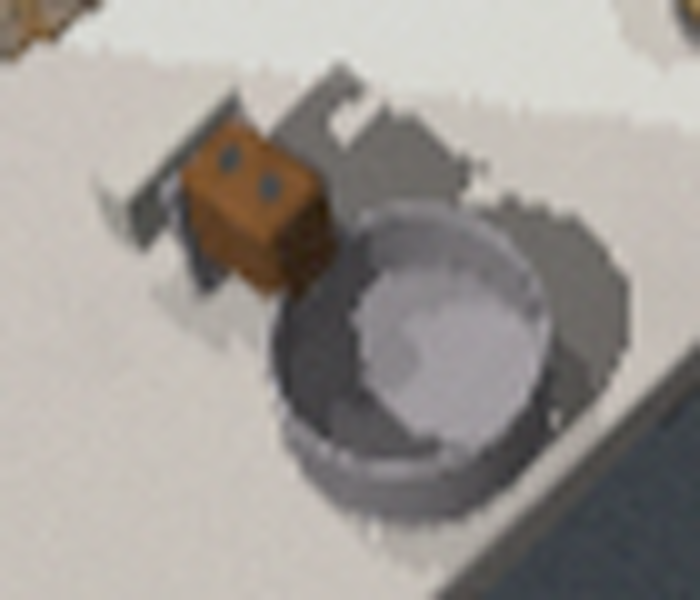

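Run:
```python
from h import *
T=cam('top');S=cam('scene')
t=lambda x,y:(165+x/5.7-.4,120+y/5.7-.4)
h=lambda x,y:(135+x/10-.45,195+y/10-.45)
s=lambda x,y:(160+x/5.4-.4,130+y/5.4-.4)
g=lambda x,y:(175+x/10-.45,255+y/10-.45)
for n,p in dict(openback=(68,130),openfront=(68,182),capback=(727,82),capfront=(727,134),strapL=(295,140),strapR=(329,140)).items(): print(n,onz(T,*t(*p),.178).round(4))
print('scene')
for n,p in dict(openback=(78,328),openfront=(118,358),capback=(475,25),capfront=(503,45)).items(): print(n,onz(S,*s(*p),.178).round(4))
print('hang top')
for n,p in dict(bl=(163,172),br=(245,168),fl=(175,285),fr=(245,280)).items(): print(n,onz(T,*h(*p),.070).round(4))
print('rim',onz(T,*h(258,412),.038).round(4))
print('hang scene')
for n,p in dict(bl=(185,175),br=(235,122),fl=(270,235),fr=(328,182)).items(): print(n,onz(S,*g(*p),.070).round(4))
print('rim',onz(S,*g(412,335),.038).round(4))
```

```text
openback [0.6581 0.2301 0.178 ]
openfront [0.6336 0.2301 0.178 ]
capback [ 0.6723 -0.0735  0.178 ]
capfront [ 0.6477 -0.0725  0.178 ]
strapL [0.6505 0.1259 0.178 ]
strapR [0.65   0.1103 0.178 ]
scene
openback [0.6572 0.2252 0.178 ]
openfront [0.6274 0.2237 0.178 ]
capback [ 0.6717 -0.074   0.178 ]
capfront [ 0.6481 -0.0727  0.178 ]
hang top
bl [0.4889 0.3209 0.07  ]
br [0.4894 0.2979 0.07  ]
fl [0.4571 0.3173 0.07  ]
fr [0.4579 0.2978 0.07  ]
rim [0.4227 0.3007 0.038 ]
hang scene
bl [0.4864 0.321  0.07  ]
br [0.4886 0.302  0.07  ]
fl [0.4575 0.3168 0.07  ]
fr [0.4579 0.2965 0.07  ]
rim [0.4238 0.3019 0.038 ]
```

```bash
cat >> h.py <<'E'
def yaw_of(st):
    x=q2R(st['eef_rot']).as_matrix()[:,0]; return np.arctan2(x[1],x[0])
def shift(target,st=None):
    "tool-frame shift (mm) from measured pose to the target tcp position"
    st=st or observe(); M=q2R(st['eef_rot']).as_matrix(); return (M.T@(np.array(target)-st['tcp_pos'])*1000).round(1)
def plan(target,yaw=None,n=10,st=None):
    "per-row tool shift for n equal rows; turn made first (tool down)"
    st=st or observe(); M=q2R(st['eef_rot']).as_matrix(); y0=yaw_of(st); yaw=y0 if yaw is None else yaw
    Mt=R.from_euler('z',yaw).as_matrix()@np.diag([1,-1,-1.]); d=Mt.T@(np.array(target)-st['tcp_pos'])*1000
    rv=R.from_matrix(M.T@Mt).as_rotvec(); print('turn first',rv.round(4),'then total',d.round(1),'per row',(d/n).round(2))
E
python3 -c "
from h import *
plan([.46,.31,.2],.113,20)"
```

```text
turn first [-1.000e-04  0.000e+00  1.998e-01] then total [ 387.8 -770.7   31.3] per row [ 19.39 -38.53   1.56]
```

Call:
send_rows --series '[{"rz":0.1,"claw":0},{"rz":0.1,"claw":0},{"tx":21.5,"ty":-42.8,"claw":0},{"tx":21.5,"ty":-42.8,"claw":0},{"tx":21.5,"ty":-42.8,"claw":0},{"tx":21.5,"ty":-42.8,"claw":0},{"tx":21.5,"ty":-42.8,"claw":0},{"tx":21.5,"ty":-42.8,"claw":0},{"tx":21.5,"ty":-42.8,"claw":0},{"tx":21.5,"ty":-42.8,"claw":0}]' --newtons 40

```text
schema error: expected keys claw, tx, ty, tz, rx, ry, rz
```

Call:
send_rows --series '[{"tx":21.5,"ty":-42.8,"tz":3,"claw":0},{"tx":21.5,"ty":-42.8,"tz":3,"claw":0},{"tx":21.5,"ty":-42.8,"tz":3,"claw":0},{"tx":21.5,"ty":-42.8,"tz":3,"claw":0},{"tx":21.5,"ty":-42.8,"tz":3,"claw":0},{"tx":21.5,"ty":-42.8,"tz":3,"claw":0},{"tx":21.5,"ty":-42.8,"tz":3,"claw":0},{"tx":21.5,"ty":-42.8,"tz":3,"claw":0},{"tx":21.5,"ty":-42.8,"tz":3,"claw":0},{"tx":21.5,"ty":-42.8,"tz":3,"claw":0}]'

```text
schema error: expected keys claw, tx, ty, tz, rx, ry, rz
```

Run:
```python
from h import *
im,st=snap('wrist','w1.png'); print(st['time'],st['tcp_pos'],yaw_of(st),st['wrist_force'],st['ft_torque'])
```

```text
0.85 [ 0.1615392  -0.49947424  0.23129165] 0.31283227839238115 [-0.22256086 -0.31865343 -0.01211121] [0.01921861 0.01334483 0.03278895]
```

View pics/w1.png

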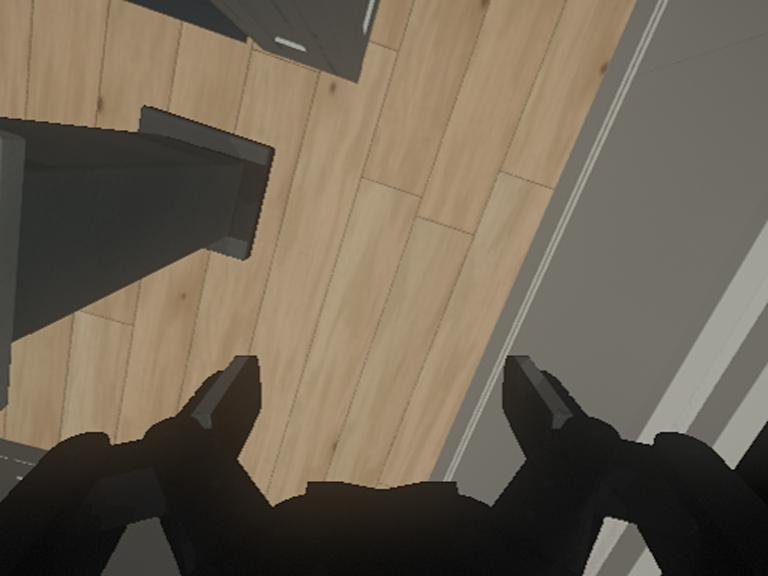

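Call:
send_rows --series '[{"claw":0,"tx":0,"ty":0,"tz":0,"rx":0,"ry":0,"rz":0.1},{"claw":0,"tx":0,"ty":0,"tz":0,"rx":0,"ry":0,"rz":0.1},{"claw":0,"tx":21.5,"ty":-42.8,"tz":0,"rx":0,"ry":0,"rz":0},{"claw":0,"tx":21.5,"ty":-42.8,"tz":0,"rx":0,"ry":0,"rz":0},{"claw":0,"tx":21.5,"ty":-42.8,"tz":0,"rx":0,"ry":0,"rz":0},{"claw":0,"tx":21.5,"ty":-42.8,"tz":0,"rx":0,"ry":0,"rz":0},{"claw":0,"tx":21.5,"ty":-42.8,"tz":0,"rx":0,"ry":0,"rz":0},{"claw":0,"tx":21.5,"ty":-42.8,"tz":0,"rx":0,"ry":0,"rz":0},{"claw":0,"tx":21.5,"ty":-42.8,"tz":0,"rx":0,"ry":0,"rz":0},{"claw":0,"tx":21.5,"ty":-42.8,"tz":0,"rx":0,"ry":0,"rz":0}]' --newtons 40

```text
time: 1.9
tcp_pos: [0.2941, -0.1382, 0.2316]
eef_rot: [0.0, 0.998, 0.056, 0.001]
wrist_force: [0.8, 0.0, -0.1]
opening: 0.999
```

Call:
send_rows --series '[{"claw":0,"tx":21.5,"ty":-42.8,"tz":3,"rx":0,"ry":0,"rz":0},{"claw":0,"tx":21.5,"ty":-42.8,"tz":3,"rx":0,"ry":0,"rz":0},{"claw":0,"tx":21.5,"ty":-42.8,"tz":3,"rx":0,"ry":0,"rz":0},{"claw":0,"tx":21.5,"ty":-42.8,"tz":3,"rx":0,"ry":0,"rz":0},{"claw":0,"tx":21.5,"ty":-42.8,"tz":3,"rx":0,"ry":0,"rz":0},{"claw":0,"tx":21.5,"ty":-42.8,"tz":3,"rx":0,"ry":0,"rz":0},{"claw":0,"tx":21.5,"ty":-42.8,"tz":3,"rx":0,"ry":0,"rz":0},{"claw":0,"tx":21.5,"ty":-42.8,"tz":3,"rx":0,"ry":0,"rz":0},{"claw":0,"tx":21.5,"ty":-42.8,"tz":3,"rx":0,"ry":0,"rz":0},{"claw":0,"tx":21.5,"ty":-42.8,"tz":3,"rx":0,"ry":0,"rz":0}]'

```text
time: 2.9
tcp_pos: [0.4698, 0.1776, 0.2141]
eef_rot: [-0.058, 0.988, 0.145, -0.009]
wrist_force: [0.0, -0.1, 0.6]
opening: 0.997
```

Run:
```python
from h import *
im,st=snap('wrist','w1.png'); print(st['time'],st['tcp_pos'],yaw_of(st),st['wrist_force'],st['ft_torque'],st['joint_velocities'])
st=observe();print(st['tcp_pos'])
np.save('pics/w1_st.npy',dict(tcp_pos=st['tcp_pos'],eef_rot=st['eef_rot']),allow_pickle=True)
```

```text
2.9 [0.46979372 0.17755926 0.21411763] 0.2912413925741166 [ 0.03743209 -0.10395962  0.55177498] [-0.10203879 -0.01472532 -0.01421227] [ 0.30903318  0.39419857  0.52816717  0.13138759  0.17829255 -0.00079316]
[0.47248019 0.18055618 0.21406903]
```

View pics/w1.png

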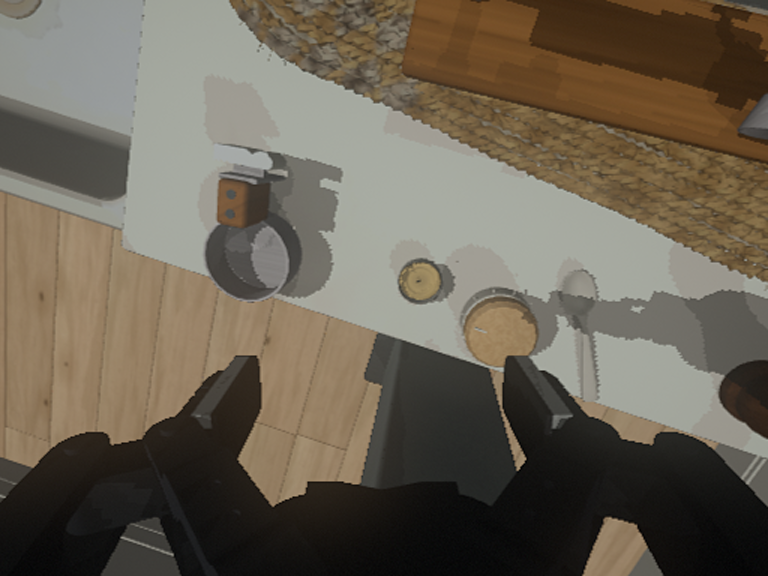

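Run:
```python
from h import *
st=observe(); print(st['time'],st['q'].round(3),st['tcp_pos'],st['eef_rot'].round(3))
plan([.46,.305,.2],.113,10)
```

```text
2.95 [ 0.293  0.21  -0.101  1.259  0.119  3.141] [0.47248019 0.18055618 0.21406903] [-0.059  0.987  0.146 -0.008]
turn first [-0.1186  0.0099  0.1808] then total [   1.6 -125.1   14.1] per row [  0.16 -12.51   1.41]
```

Call:
send_rows --series '[{"claw":0,"tx":0,"ty":0,"tz":0,"rx":-0.119,"ry":0.01,"rz":0},{"claw":0,"tx":0,"ty":0,"tz":0,"rx":0,"ry":0,"rz":-0.149},{"claw":0,"tx":0,"ty":0,"tz":0,"rx":0,"ry":0,"rz":-0.149},{"claw":0,"tx":0,"ty":0,"tz":0,"rx":0,"ry":0,"rz":-0.149},{"claw":0,"tx":0,"ty":0,"tz":0,"rx":0,"ry":0,"rz":-0.149},{"claw":0,"tx":0,"ty":0,"tz":0,"rx":0,"ry":0,"rz":-0.149},{"claw":0,"tx":0,"ty":0,"tz":0,"rx":0,"ry":0,"rz":-0.149},{"claw":0,"tx":0,"ty":0,"tz":0,"rx":0,"ry":0,"rz":-0.149},{"claw":0,"tx":0,"ty":0,"tz":0,"rx":0,"ry":0,"rz":-0.149},{"claw":0,"tx":0,"ty":0,"tz":0,"rx":0,"ry":0,"rz":-0.149}]'

```text
time: 3.95
tcp_pos: [0.4749, 0.1586, 0.2143]
eef_rot: [-0.003, 0.674, 0.739, 0.007]
wrist_force: [0.3, 0.6, 0.9]
opening: 1.0
```

Call:
send_rows --series '[{"claw":0,"tx":0,"ty":0,"tz":0,"rx":0,"ry":0,"rz":-0.149},{"claw":0,"tx":0,"ty":0,"tz":0,"rx":0,"ry":0,"rz":-0.149},{"claw":0,"tx":0,"ty":0,"tz":0,"rx":0,"ry":0,"rz":-0.149},{"claw":0,"tx":0,"ty":0,"tz":0,"rx":0,"ry":0,"rz":-0.149},{"claw":0,"tx":0,"ty":0,"tz":0,"rx":0,"ry":0,"rz":-0.149},{"claw":0,"tx":0,"ty":0,"tz":0,"rx":0,"ry":0,"rz":-0.149},{"claw":0,"tx":0,"ty":0,"tz":0,"rx":0,"ry":0,"rz":-0.149},{"claw":0,"tx":0,"ty":0,"tz":0,"rx":0,"ry":0,"rz":-0.149},{"claw":0,"tx":0,"ty":0,"tz":0,"rx":0,"ry":0,"rz":-0.149},{"claw":0,"tx":0,"ty":0,"tz":0,"rx":0,"ry":0,"rz":-0.149}]'

```text
time: 4.95
tcp_pos: [0.4749, 0.1585, 0.2143]
eef_rot: [0.002, -0.006, 1.0, 0.007]
wrist_force: [0.7, -0.7, -0.3]
opening: 0.997
```

Run:
```python
from h import *
st=observe(); print(st['time'],st['q'].round(3),st['tcp_pos'],yaw_of(st))
plan([.47,.306,.18],.113+np.pi,10)
```

```text
4.95 [ 0.315  0.197 -0.112  1.254  0.012  0.303] [0.47493811 0.15854036 0.21428147] -3.130169551979479
turn first [ 0.0136  0.005  -0.1015] then total [-11.7 147.1  34.3] per row [-1.17 14.71  3.43]
```

Call:
send_rows --series '[{"claw":0,"tx":0,"ty":0,"tz":0,"rx":0.0136,"ry":0.005,"rz":-0.1},{"claw":0,"tx":-2,"ty":24.5,"tz":5,"rx":0,"ry":0,"rz":0},{"claw":0,"tx":-2,"ty":24.5,"tz":5,"rx":0,"ry":0,"rz":0},{"claw":0,"tx":-2,"ty":24.5,"tz":5,"rx":0,"ry":0,"rz":0},{"claw":0,"tx":-2,"ty":24.5,"tz":5,"rx":0,"ry":0,"rz":0},{"claw":0,"tx":-2,"ty":24.5,"tz":5,"rx":0,"ry":0,"rz":0},{"claw":0,"tx":-2,"ty":24.5,"tz":5,"rx":0,"ry":0,"rz":0},{"claw":0,"tx":0,"ty":0,"tz":0,"rx":0,"ry":0,"rz":0},{"claw":0,"tx":0,"ty":0,"tz":0,"rx":0,"ry":0,"rz":0},{"claw":0,"tx":0,"ty":0,"tz":0,"rx":0,"ry":0,"rz":0}]'

```text
time: 5.95
tcp_pos: [0.4714, 0.3054, 0.1844]
eef_rot: [-0.0, -0.053, 0.999, -0.0]
wrist_force: [-0.5, -0.2, 0.3]
opening: 0.997
```

Run:
```python
from h import *
im,st=snap('wrist','w2.png'); print(st['time'],st['q'].round(3),st['tcp_pos'],yaw_of(st))
import pickle; pickle.dump(st,open('pics/w2.st','wb'))
```

```text
5.95 [ 0.575  0.32  -0.02   1.231 -0.     0.47 ] [0.47144801 0.30544479 0.18441886] -3.036510125342366
```

View pics/w2.png

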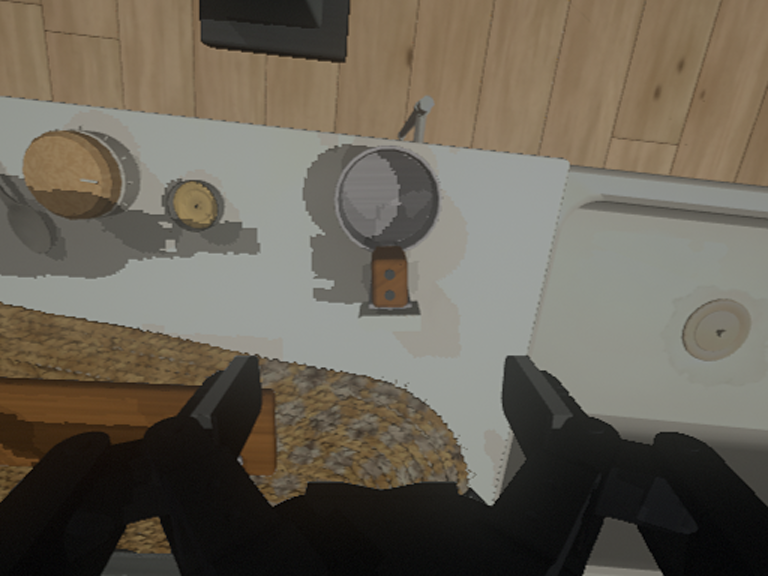

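Run:
```python
import numpy as np,cv2
im=np.load('pics/w2.png.npy')[:,:,::-1]
cv2.imwrite('pics/w2c.png',cv2.resize(im[90:220,215:305],None,fx=6,fy=6,interpolation=cv2.INTER_CUBIC)[:600*2])
cv2.imwrite('pics/w2c.png',cv2.resize(im[155:220,220:300],None,fx=9,fy=9,interpolation=cv2.INTER_CUBIC))
```

```text
(no output)
```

View pics/w2c.png

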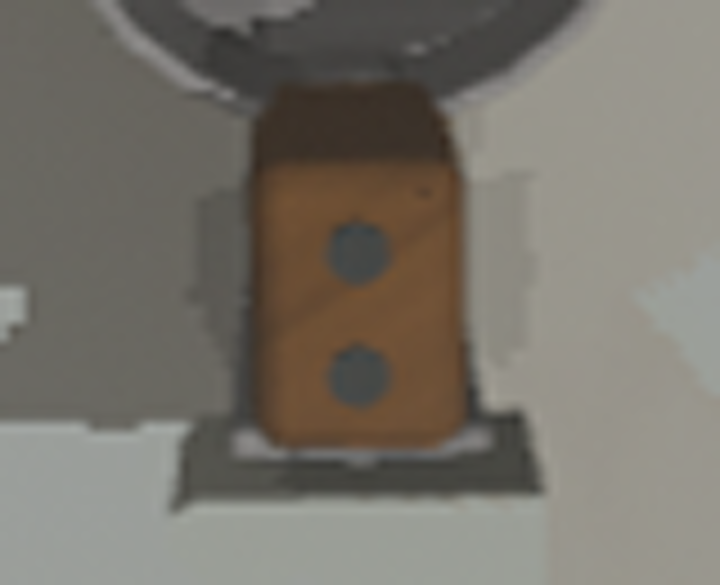

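Run:
```python
from h import *
import pickle; st=pickle.load(open('pics/w2.st','rb')); C=cam('wrist',st)
c=lambda x,y:(220+x/9-.45,155+y/9-.45)
P={n:onz(C,*c(*p),.070)[:2] for n,p in dict(fl=(255,160),fr=(460,160),br=(466,443),bl=(262,443),s1=(359,250),s2=(359,376)).items()}
for n in P: print(n,P[n].round(4))
m=sum(P[k] for k in('fl','fr','bl','br'))/4; a=(P['bl']+P['br']-P['fl']-P['fr'])/2; print(m,np.linalg.norm(a),np.arctan2(a[1],a[0]), np.linalg.norm(P['fl']-P['fr']))
a=P['s2']-P['s1'];print('screws',(P['s1']+P['s2'])/2,np.arctan2(a[1],a[0]))
# rim ellipse
im=np.load('pics/w2.png.npy')
pts=[(338,195),(439,195),(387,147),(388,249),(352,162),(424,162),(350,232),(425,232)]
W=np.array([onz(C,x/1.5-.17,y/1.5-.17,.038)[:2] for x,y in pts]); (cx,cy),r=cv2.minEnclosingCircle(W.astype(np.float32)); print('rim',cx,cy,r)
A=np.c_[2*W,np.ones(len(W))];s=np.linalg.lstsq(A,(W**2).sum(1),rcond=None)[0];print(s[:2],np.sqrt(s[2]+s[0]**2+s[1]**2))
```

```text
fl [0.4598 0.2979]
fr [0.4575 0.3197]
br [0.4892 0.3243]
bl [0.4916 0.3019]
s1 [0.4685 0.3101]
s2 [0.4827 0.3117]
[0.47452548 0.31095802] 0.032103604630337304 0.13396027834939173 0.021877158780123668
screws [0.47562082 0.31088353] 0.11176153489820763
rim 0.4246920645236969 0.30498409271240234 0.03512844443321228
[0.42466704 0.30484452] 0.03474971110000884
```

Run:
```python
from h import *
plan([.474,.310,.041],.12+np.pi,1)
```

```text
turn first [ 0.0001  0.     -0.0153] then total [ -3.    4.3 143.5] per row [ -2.97   4.32 143.53]
```

Call:
send_rows --series '[{"claw":0,"tx":0,"ty":0,"tz":0,"rx":0,"ry":0,"rz":-0.0153},{"claw":0,"tx":-3,"ty":4.3,"tz":13.5,"rx":0,"ry":0,"rz":0},{"claw":0,"tx":0,"ty":0,"tz":26,"rx":0,"ry":0,"rz":0},{"claw":0,"tx":0,"ty":0,"tz":26,"rx":0,"ry":0,"rz":0},{"claw":0,"tx":0,"ty":0,"tz":26,"rx":0,"ry":0,"rz":0},{"claw":0,"tx":0,"ty":0,"tz":26,"rx":0,"ry":0,"rz":0},{"claw":0,"tx":0,"ty":0,"tz":16,"rx":0,"ry":0,"rz":0},{"claw":0,"tx":0,"ty":0,"tz":10,"rx":0,"ry":0,"rz":0},{"claw":0,"tx":0,"ty":0,"tz":0,"rx":0,"ry":0,"rz":0},{"claw":0,"tx":0,"ty":0,"tz":0,"rx":0,"ry":0,"rz":0}]'

```text
time: 7.0
tcp_pos: [0.4742, 0.3109, 0.041]
eef_rot: [0.0, -0.06, 0.998, 0.0]
wrist_force: [0.1, 0.4, -0.7]
opening: 1.0
```

Run:
```python
from h import *
im,st=snap('wrist','w3.png'); print(st['time'],st['q'].round(3),st['tcp_pos'],yaw_of(st),st['wrist_force'])
```

```text
7.0 [ 0.58   0.436 -0.238  0.897  0.     0.46 ] [0.47417479 0.31088453 0.04102777] -3.0209751284553765 [ 0.08438586  0.37667703 -0.69211753]
```

View pics/w3.png

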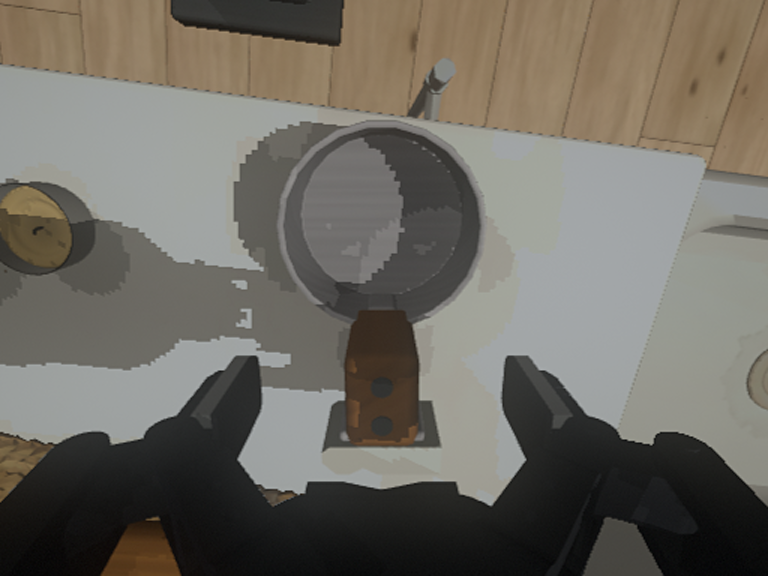

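Run:
```python
from h import *
st=observe(); C=cam('wrist',st); Mt=q2R(st['eef_rot']).as_matrix()
for n,p,z in (('s1',(381.5,387),.07),('s2',(381.5,426.5),.07),('bl',(347,441),.07),('br',(416,441),.07),('fl',(346,360),.07),('fr',(418,360),.07)):
    w=onz(C,p[0]/1.5-.17,p[1]/1.5-.17,z); print(n,w.round(4),(Mt.T@(w-st['tcp_pos'])*1000).round(1))
pts=[(279,222),(485,222),(382,121),(382,327),(309,150),(455,150),(309,296),(455,296)]
W=np.array([onz(C,x/1.5-.17,y/1.5-.17,.038)[:2] for x,y in pts])
A=np.c_[2*W,np.ones(len(W))];s=np.linalg.lstsq(A,(W**2).sum(1),rcond=None)[0];print(s[:2],np.sqrt(s[2]+s[0]**2+s[1]**2))
```

```text
s1 [0.4692 0.3102 0.07  ] [  5.3  -0.2 -28.6]
s2 [0.4835 0.312  0.07  ] [ -9.2  -0.2 -28.6]
bl [0.4904 0.3014 0.07  ] [-14.7 -11.5 -28.6]
br [0.4877 0.3239 0.07  ] [-14.7  11.1 -28.5]
fl [0.4612 0.2983 0.07  ] [ 14.7 -11.1 -28.6]
fr [0.4585 0.3202 0.07  ] [ 14.7  10.9 -28.6]
[0.4257583  0.30510589] 0.036734355876379875
```

Call:
send_rows --series '[{"claw":1,"tx":0,"ty":0,"tz":0,"rx":0,"ry":0,"rz":0},{"claw":1,"tx":0,"ty":0,"tz":0,"rx":0,"ry":0,"rz":0},{"claw":1,"tx":0,"ty":0,"tz":0,"rx":0,"ry":0,"rz":0},{"claw":1,"tx":0,"ty":0,"tz":0,"rx":0,"ry":0,"rz":0},{"claw":1,"tx":0,"ty":0,"tz":0,"rx":0,"ry":0,"rz":0},{"claw":1,"tx":0,"ty":0,"tz":0,"rx":0,"ry":0,"rz":0},{"claw":1,"tx":0,"ty":0,"tz":0,"rx":0,"ry":0,"rz":0},{"claw":1,"tx":0,"ty":0,"tz":0,"rx":0,"ry":0,"rz":0},{"claw":1,"tx":0,"ty":0,"tz":-10,"rx":0,"ry":0,"rz":0},{"claw":1,"tx":0,"ty":0,"tz":-20,"rx":0,"ry":0,"rz":0}]' --newtons 60

```text
time: 8.05
tcp_pos: [0.4726, 0.3099, 0.0698]
eef_rot: [-0.002, -0.06, 0.998, -0.001]
wrist_force: [0.7, 0.8, -1.0]
opening: 0.272
```

Run:
```python
from h import *
im,st=snap('wrist','w4.png'); print(st['time'],st['opening'],st['tcp_pos'],yaw_of(st),st['wrist_force'],st['ft_torque'])
```

```text
8.05 0.27166707386192074 [0.47257464 0.30991214 0.06983573] -3.020814544417849 [ 0.74239232  0.84232498 -1.0204079 ] [ 0.05055603 -0.04844079 -0.01015185]
```

View pics/w4.png

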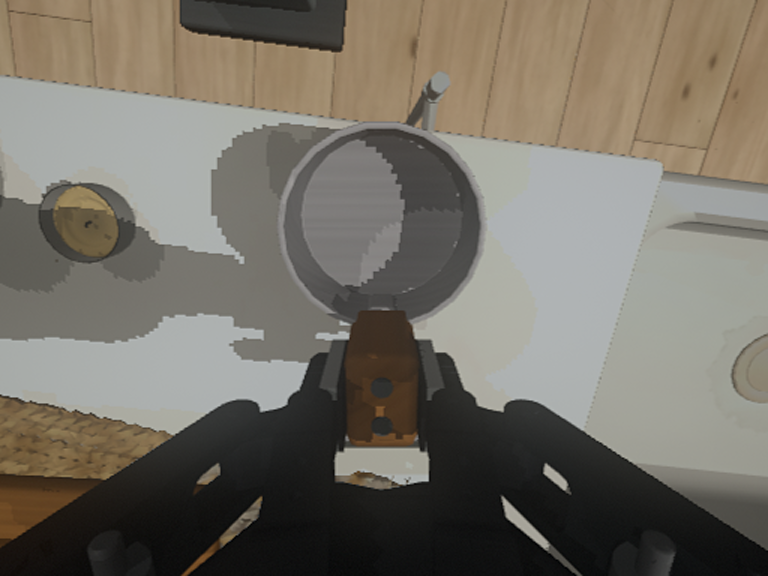

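Run:
```python
from h import *
plan([.63,.335,.285],.048+np.pi,8)
```

```text
turn first [0.0008 0.0011 0.0728] then total [-156.6   16.4 -211.2] per row [-19.57   2.05 -26.4 ]
```

Call:
send_rows --series '[{"claw":1,"tx":0,"ty":0,"tz":-30,"rx":0,"ry":0,"rz":0.0728},{"claw":1,"tx":-22,"ty":2.3,"tz":-26,"rx":0,"ry":0,"rz":0},{"claw":1,"tx":-22,"ty":2.3,"tz":-26,"rx":0,"ry":0,"rz":0},{"claw":1,"tx":-22,"ty":2.3,"tz":-26,"rx":0,"ry":0,"rz":0},{"claw":1,"tx":-22,"ty":2.3,"tz":-26,"rx":0,"ry":0,"rz":0},{"claw":1,"tx":-22,"ty":2.3,"tz":-26,"rx":0,"ry":0,"rz":0},{"claw":1,"tx":-22,"ty":2.3,"tz":-26,"rx":0,"ry":0,"rz":0},{"claw":1,"tx":-24,"ty":2.3,"tz":-26,"rx":0,"ry":0,"rz":0},{"claw":1,"tx":0,"ty":0,"tz":0,"rx":0,"ry":0,"rz":0},{"claw":1,"tx":0,"ty":0,"tz":0,"rx":0,"ry":0,"rz":0}]'

```text
time: 9.1
tcp_pos: [0.6292, 0.3343, 0.2818]
eef_rot: [-0.0, -0.024, 1.0, -0.0]
wrist_force: [0.1, 0.0, -2.9]
opening: 0.27
```

Run:
```python
from h import *
import pickle
im,st=snap('wrist','w5.png'); print(st['time'],st['opening'],st['tcp_pos'],yaw_of(st),st['eef_rot'],st['wrist_force'],st['ft_torque'],st['q'].round(2))
pickle.dump(st,open('pics/w5.st','wb'))
```

```text
9.1 0.2700002120748487 [0.6291702  0.3342817  0.28184322] -3.0939387536007747 [-4.84598526e-04 -2.38247235e-02  9.99716031e-01 -7.50489570e-05] [ 0.14177737  0.00943667 -2.86620392] [-0.03179222 -0.04459934 -0.02686462] [0.49 0.59 0.68 1.65 0.   0.44]
```

View pics/w5.png

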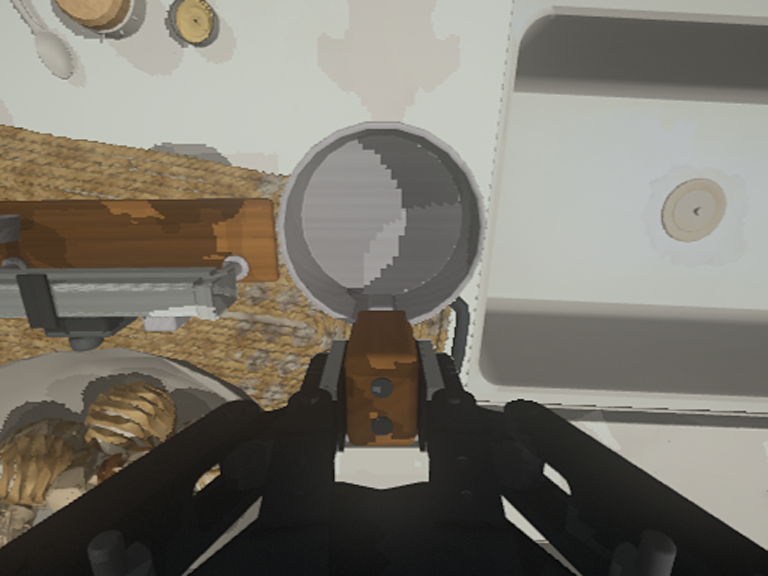

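Run:
```python
import numpy as np,cv2
im=np.load('pics/w5.png.npy')[:,:,::-1]
cv2.imwrite('pics/w5c.png',cv2.resize(im[170:240,0:90],None,fx=8,fy=8,interpolation=cv2.INTER_CUBIC))
cv2.imwrite('pics/w5d.png',cv2.resize(im[165:225,85:175],None,fx=8,fy=8,interpolation=cv2.INTER_CUBIC))
```

```text
(no output)
```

View pics/w5c.png

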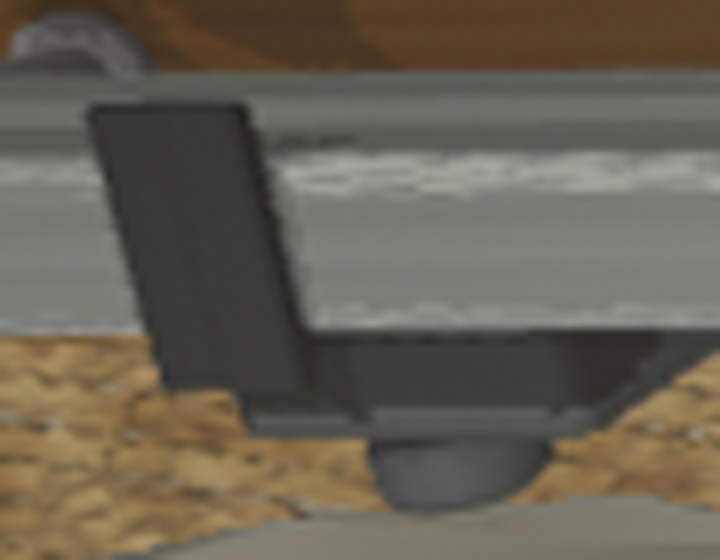

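View pics/w5d.png

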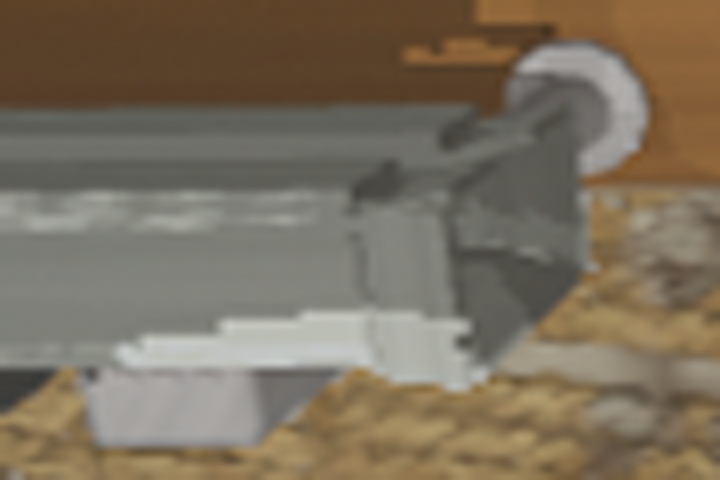

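Run:
```python
from h import *
import pickle; st=pickle.load(open('pics/w5.st','rb')); C=cam('wrist',st); Mt=q2R(st['eef_rot']).as_matrix()
c=lambda x,y:(x/8-.44,170+y/8-.44); d=lambda x,y:(85+x/8-.44,165+y/8-.44)
for n,p,z in (('F1',c(330,152),.178),('F2',d(20,190),.178),('F3',d(340,190),.178),('B1',c(330,333),.178),('B2',d(100,372),.178),('endF',d(445,195),.180),('endB',d(470,385),.180),('flareF',d(362,205),.178),('strapRt',c(245,105),.181),('strapLt',c(90,112),.181),('frontbot/top edge',c(330,75),.138),('fb2',d(100,107),.138),('fbend',d(470,107),.138)):
    w=onz(C,*p,z); print(n,np.round(p,1),w.round(4),(Mt.T@(w-st['tcp_pos'])*1000).round(1))
```

```text
F1 [ 40.8 188.6] [0.6395 0.1344 0.178 ] [  -0.9 -200.2  103.9]
F2 [ 87.1 188.3] [0.6372 0.1777 0.178 ] [  -0.6 -156.8  103.9]
F3 [127.1 188.3] [0.6354 0.2152 0.178 ] [  -0.6 -119.3  103.9]
B1 [ 40.8 211.2] [0.6625 0.1303 0.178 ] [ -23.7 -205.3  103.8]
B2 [ 97.1 211.1] [0.6597 0.1844 0.178 ] [ -23.5 -151.2  103.8]
endF [140.2 188.9] [0.6347 0.2282 0.18  ] [  -0.6 -106.2  101.9]
endB [143.3 212.7] [0.6584 0.2295 0.18  ] [ -24.3 -106.   101.8]
flareF [129.8 190.2] [0.6371 0.2176 0.178 ] [  -2.4 -116.9  103.9]
strapRt [ 30.2 182.7] [0.6333 0.128  0.181 ] [   5.6 -206.2  100.9]
strapLt [ 10.8 183.6] [0.635 0.11  0.181] [   4.8 -224.3  100.9]
frontbot/top edge [ 40.8 178.9] [0.6422 0.1045 0.138 ] [  -2.2 -230.1  143.9]
fb2 [ 97.1 177.9] [0.6381 0.1652 0.138 ] [  -1.  -169.3  143.9]
fbend [143.3 177.9] [0.6357 0.2149 0.138 ] [  -1.  -119.5  143.9]
```

Call:
send_rows --series '[{"claw":1,"tx":7.4,"ty":0,"tz":15,"rx":0,"ry":0,"rz":-0.001},{"claw":1,"tx":7.4,"ty":0,"tz":25,"rx":0,"ry":0,"rz":0},{"claw":1,"tx":7.3,"ty":0,"tz":25,"rx":0,"ry":0,"rz":0},{"claw":1,"tx":0,"ty":0,"tz":25,"rx":0,"ry":0,"rz":0},{"claw":1,"tx":0,"ty":-10,"tz":22,"rx":0,"ry":0,"rz":0},{"claw":1,"tx":0,"ty":-20,"tz":10.8,"rx":0,"ry":0,"rz":0},{"claw":1,"tx":0,"ty":-20,"tz":0,"rx":0,"ry":0,"rz":0},{"claw":1,"tx":0,"ty":-12,"tz":0,"rx":0,"ry":0,"rz":0},{"claw":1,"tx":0,"ty":0,"tz":0,"rx":0,"ry":0,"rz":0},{"claw":1,"tx":0,"ty":0,"tz":0,"rx":0,"ry":0,"rz":0}]'

```text
time: 10.15
tcp_pos: [0.6103, 0.2714, 0.161]
eef_rot: [0.001, -0.024, 1.0, 0.001]
wrist_force: [-0.2, 0.6, -1.2]
opening: 0.273
```

Run:
```python
from h import *
import pickle
im,st=snap('wrist','w6.png'); print(st['time'],st['opening'],st['tcp_pos'],yaw_of(st),st['eef_rot'],st['wrist_force'],st['ft_torque'],st['q'].round(2))
pickle.dump(st,open('pics/w6.st','wb'))
im,_=snap('scene','s6.png')
cv2.imwrite('pics/s6c.png',cv2.resize(im[150:260,130:260,::-1],None,fx=5,fy=5,interpolation=cv2.INTER_CUBIC))
```

```text
10.15 0.27287981891831603 [0.6103145  0.27137308 0.16097834] -3.093361813280623 [ 6.31174335e-04 -2.41134198e-02  9.99708878e-01  5.51642111e-04] [-0.2058098   0.57947455 -1.21211104] [ 0.03350511 -0.01924847 -0.0607464 ] [0.42 0.51 0.23 1.28 0.   0.37]
```

View pics/w6.png

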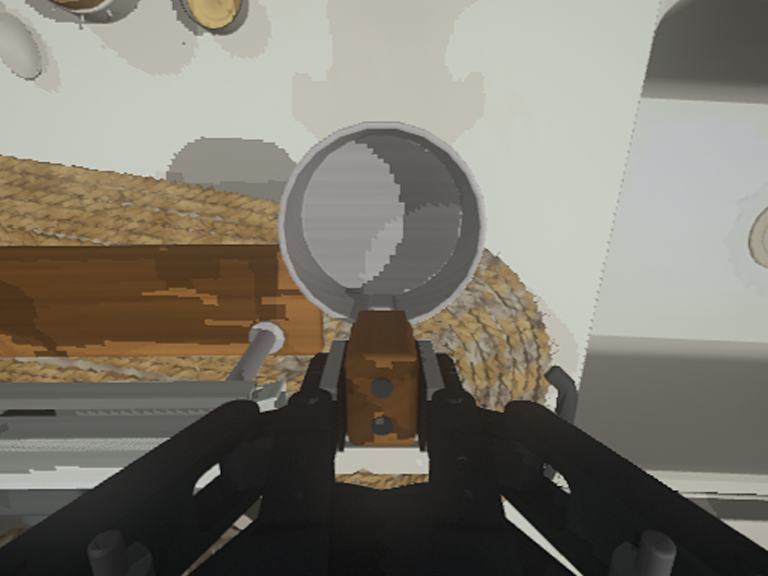

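View pics/s6c.png

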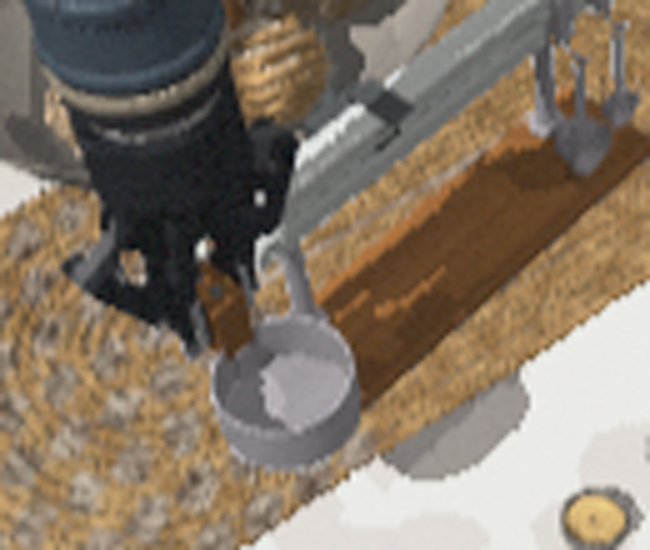

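Run:
```python
from h import *
import pickle; st=pickle.load(open('pics/w5.st','rb'));Mt=q2R(st['eef_rot']).as_matrix()
m=st['tcp_pos']+Mt@np.array([-12.2,-106,0])/1000; m[2]=.158; yaw=.049; print('mouth',m)
Rr=R.from_euler('z',yaw).as_matrix(); np.save('rail.npy',np.r_[m,yaw])
st=pickle.load(open('pics/w6.st','rb')); M6=q2R(st['eef_rot']).as_matrix()
head=st['tcp_pos']+M6@np.array([-34.3,0,1])/1000
print('head in rail',(Rr.T@(head-m)*1000).round(1), 'tilt', M6[:,2].round(4))
C=cam('wrist',st)
im=np.load('pics/w6.png.npy')[:,:,::-1]
im=cv2.resize(im,None,fx=1.5,fy=1.5,interpolation=cv2.INTER_CUBIC)
for x in(-12,12):
  for z in (-20,20):
    if (x,z)==(12,-20): continue
    L=[proj(C,m+Rr@np.array([x,y,z])/1000)[0] for y in(0,-100)]
    a,b=[tuple(int(round((k+.5)*1.5-.5)) for k in p) for p in L]; print(x,z,L); cv2.line(im,a,b,(0,0,255) if z>0 else (255,0,0),1)
cv2.imwrite('pics/w6o.png',cv2.resize(im[330:560,0:330],None,fx=2.4,fy=2.4))
cv2.imwrite('pics/w6n.png',cv2.resize(np.load('pics/w6.png.npy')[220:373,0:220,::-1],None,fx=3.6,fy=3.6,interpolation=cv2.INTER_CUBIC))
```

```text
mouth [0.64640576 0.22898319 0.158     ]
head in rail [ 0.3 44.1  2. ] tilt [ 0.0012  0.0011 -1.    ]
-12 -20 [array([189.37046552, 252.98302552]), array([ 41.82413874, 253.04862253])]
-12 20 [array([172.75128568, 291.17855989]), array([-12.94258481, 291.29385737])]
12 20 [array([176.43293259, 327.1793589 ]), array([ -0.82382968, 327.31888305])]
```

View pics/w6o.png

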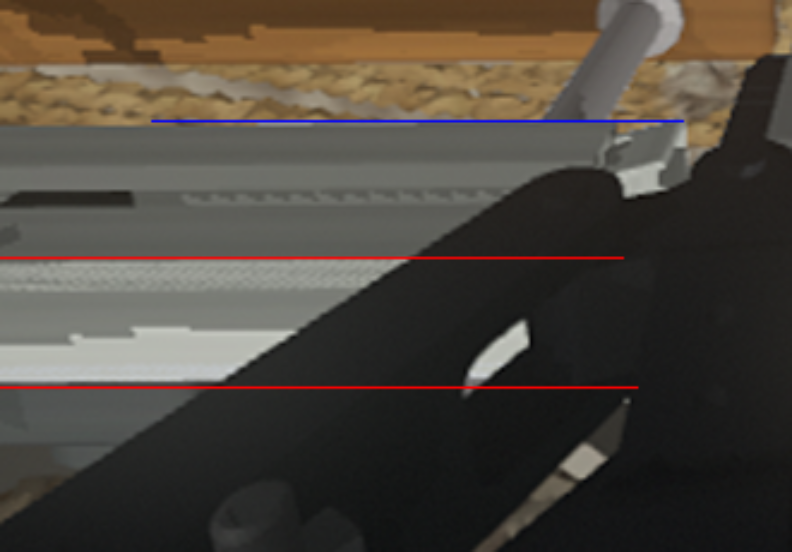

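View pics/w6n.png

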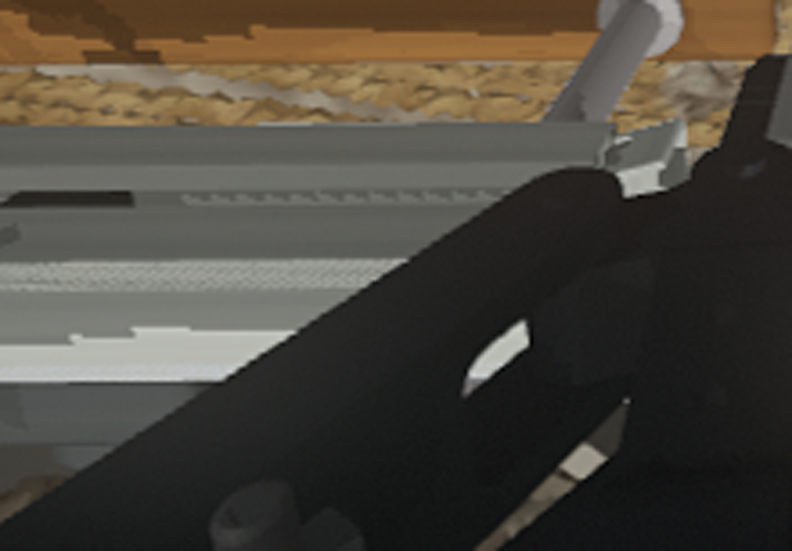

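```bash
cat >> h.py <<'E'
def head(st=None):
    st=st or observe(); r=np.load('rail.npy'); Rr=R.from_euler('z',r[3]).as_matrix()
    M=q2R(st['eef_rot']).as_matrix(); h=st['tcp_pos']+M@np.array([-34.3,0,1])/1000
    F=Rr.T@st['wrist_force']
    print('t',round(st['time'],2),'head in rail',(Rr.T@(h-r[:3])*1000).round(2),'yawerr',round(float((yaw_of(st)-r[3]+2*np.pi)%(2*np.pi)-np.pi),4),'F rail',F.round(1),'tq',st['ft_torque'].round(2),'tilt',M[:2,2].round(4),'open',round(st['opening'],3))
E
python3 -c "
from h import *
head()"
```

```text
t 10.25 head in rail [ 0.24 44.71  1.61] yawerr 0.0002 F rail [-0.5  0.6 -1.6] tq [0.02 0.02 0.05] tilt [0.0008 0.0009] open 0.272
```

Call:
send_rows --series '[{"claw":1,"tx":0.2,"ty":0,"tz":1.5,"rx":0,"ry":0,"rz":0},{"claw":1,"tx":0,"ty":-4,"tz":0,"rx":0,"ry":0,"rz":0},{"claw":1,"tx":0,"ty":-4,"tz":0,"rx":0,"ry":0,"rz":0},{"claw":1,"tx":0,"ty":-4,"tz":0,"rx":0,"ry":0,"rz":0},{"claw":1,"tx":0,"ty":-3,"tz":0,"rx":0,"ry":0,"rz":0},{"claw":1,"tx":0,"ty":-2,"tz":0,"rx":0,"ry":0,"rz":0},{"claw":1,"tx":0,"ty":-2,"tz":0,"rx":0,"ry":0,"rz":0},{"claw":1,"tx":0,"ty":-2,"tz":0,"rx":0,"ry":0,"rz":0},{"claw":1,"tx":0,"ty":-2,"tz":0,"rx":0,"ry":0,"rz":0},{"claw":1,"tx":0,"ty":-2,"tz":0,"rx":0,"ry":0,"rz":0}]'

```text
time: 11.25
tcp_pos: [0.6109, 0.2462, 0.1584]
eef_rot: [-0.0, -0.025, 1.0, 0.0]
wrist_force: [0.2, 0.1, -1.4]
opening: 0.273
```

```bash
python3 -c "
from h import *
head()"
```

```text
t 11.25 head in rail [-0.29 18.95 -0.61] yawerr 0.0 F rail [ 0.2  0.1 -1.4] tq [-0.04 -0.03 -0.04] tilt [-0.0003  0.0001] open 0.273
```

Call:
send_rows --series '[{"claw":1,"tx":-0.2,"ty":-1,"tz":-0.5,"rx":0,"ry":0,"rz":0},{"claw":1,"tx":0,"ty":-2,"tz":0,"rx":0,"ry":0,"rz":0},{"claw":1,"tx":0,"ty":-2,"tz":0,"rx":0,"ry":0,"rz":0},{"claw":1,"tx":0,"ty":-2,"tz":0,"rx":0,"ry":0,"rz":0},{"claw":1,"tx":0,"ty":-2,"tz":0,"rx":0,"ry":0,"rz":0},{"claw":1,"tx":0,"ty":-2,"tz":0,"rx":0,"ry":0,"rz":0},{"claw":1,"tx":0,"ty":-2,"tz":0,"rx":0,"ry":0,"rz":0},{"claw":1,"tx":0,"ty":-1,"tz":0,"rx":0,"ry":0,"rz":0},{"claw":1,"tx":0,"ty":-1,"tz":0,"rx":0,"ry":0,"rz":0},{"claw":1,"tx":0,"ty":-1,"tz":0,"rx":0,"ry":0,"rz":0}]'

```text
time: 12.25
tcp_pos: [0.6119, 0.2303, 0.1589]
eef_rot: [-0.0, -0.024, 1.0, 0.0]
wrist_force: [-0.4, -0.5, -1.3]
opening: 0.275
```

```bash
python3 -c "
from h import *
head()"
```

```text
t 12.25 head in rail [-0.05  2.99 -0.09] yawerr -0.0001 F rail [-0.4 -0.5 -1.3] tq [0.02 0.01 0.01] tilt [-0.0002  0.0001] open 0.275
```

Call:
send_rows --series '[{"claw":1,"tx":0,"ty":-3,"tz":0,"rx":0,"ry":0,"rz":0},{"claw":1,"tx":0,"ty":-3,"tz":0,"rx":0,"ry":0,"rz":0},{"claw":1,"tx":0,"ty":-3,"tz":0,"rx":0,"ry":0,"rz":0},{"claw":1,"tx":0,"ty":-4,"tz":0,"rx":0,"ry":0,"rz":0},{"claw":1,"tx":0,"ty":-4,"tz":0,"rx":0,"ry":0,"rz":0},{"claw":1,"tx":0,"ty":-4,"tz":0,"rx":0,"ry":0,"rz":0},{"claw":1,"tx":0,"ty":-4,"tz":0,"rx":0,"ry":0,"rz":0},{"claw":1,"tx":0,"ty":-4,"tz":0,"rx":0,"ry":0,"rz":0},{"claw":1,"tx":0,"ty":-4,"tz":0,"rx":0,"ry":0,"rz":0},{"claw":1,"tx":0,"ty":-2,"tz":0,"rx":0,"ry":0,"rz":0}]'

```text
time: 13.25
tcp_pos: [0.6137, 0.1949, 0.1589]
eef_rot: [-0.0, -0.024, 1.0, 0.0]
wrist_force: [-0.2, 0.1, -2.1]
opening: 0.27
```

```bash
python3 -c "
from h import *
head()"
```

```text
t 13.25 head in rail [ -0.07 -32.42  -0.08] yawerr -0.0003 F rail [-0.2  0.1 -2.1] tq [ 0.03 -0.02 -0.02] tilt [-0.0003  0.    ] open 0.27
```

Call:
send_rows --series '[{"claw":1,"tx":0,"ty":-2.5,"tz":0,"rx":0,"ry":0,"rz":0},{"claw":1,"tx":0,"ty":-2.5,"tz":0,"rx":0,"ry":0,"rz":0},{"claw":1,"tx":0,"ty":-2.5,"tz":0,"rx":0,"ry":0,"rz":0},{"claw":1,"tx":0,"ty":-2.5,"tz":0,"rx":0,"ry":0,"rz":0},{"claw":1,"tx":0,"ty":-2.5,"tz":0,"rx":0,"ry":0,"rz":0},{"claw":1,"tx":0,"ty":-2.5,"tz":0,"rx":0,"ry":0,"rz":0},{"claw":1,"tx":0,"ty":-2,"tz":0,"rx":0,"ry":0,"rz":0},{"claw":1,"tx":0,"ty":-2,"tz":0,"rx":0,"ry":0,"rz":0},{"claw":1,"tx":0,"ty":-2,"tz":0,"rx":0,"ry":0,"rz":0},{"claw":1,"tx":0,"ty":-1,"tz":0,"rx":0,"ry":0,"rz":0}]'

```text
time: 14.25
tcp_pos: [0.6147, 0.1732, 0.1589]
eef_rot: [-0.0, -0.024, 1.0, 0.0]
wrist_force: [0.1, -0.1, -1.5]
opening: 0.263
```

```bash
python3 -c "
from h import *
head()"
```

```text
t 14.25 head in rail [ -0.07 -54.13  -0.1 ] yawerr -0.0001 F rail [ 0.1 -0.1 -1.5] tq [-0.02  0.04  0.01] tilt [-0.0002  0.0001] open 0.263
```

Call:
send_rows --series '[{"claw":1,"tx":0,"ty":-2,"tz":0,"rx":0,"ry":0,"rz":0},{"claw":1,"tx":0,"ty":-2,"tz":0,"rx":0,"ry":0,"rz":0},{"claw":1,"tx":0,"ty":-2,"tz":0,"rx":0,"ry":0,"rz":0},{"claw":1,"tx":0,"ty":-1,"tz":0,"rx":0,"ry":0,"rz":0},{"claw":1,"tx":0,"ty":-1,"tz":0,"rx":0,"ry":0,"rz":0},{"claw":1,"tx":0,"ty":-1,"tz":0,"rx":0,"ry":0,"rz":0},{"claw":1,"tx":0,"ty":-1,"tz":0,"rx":0,"ry":0,"rz":0},{"claw":1,"tx":0,"ty":-1,"tz":0,"rx":0,"ry":0,"rz":0},{"claw":1,"tx":0,"ty":-1,"tz":0,"rx":0,"ry":0,"rz":0},{"claw":1,"tx":0,"ty":-1,"tz":0,"rx":0,"ry":0,"rz":0}]'

```text
time: 15.25
tcp_pos: [0.6147, 0.1609, 0.1587]
eef_rot: [-0.001, -0.025, 1.0, 0.0]
wrist_force: [-5.0, 2.3, -2.1]
opening: 0.27
```

```bash
python3 -c "
from h import *
head()"
```

```text
t 15.25 head in rail [ -0.72 -66.4   -0.33] yawerr 0.0006 F rail [-4.9  2.5 -2.1] tq [0.7  0.83 0.01] tilt [-0.0015  0.0009] open 0.27
```

Call:
send_rows --series '[{"claw":1,"tx":0,"ty":-0.6,"tz":0,"rx":0,"ry":0,"rz":0},{"claw":1,"tx":0,"ty":-0.6,"tz":0,"rx":0,"ry":0,"rz":0},{"claw":1,"tx":0,"ty":-0.6,"tz":0,"rx":0,"ry":0,"rz":0},{"claw":1,"tx":0,"ty":-0.6,"tz":0,"rx":0,"ry":0,"rz":0},{"claw":1,"tx":0,"ty":-0.6,"tz":0,"rx":0,"ry":0,"rz":0},{"claw":1,"tx":0,"ty":-0.6,"tz":0,"rx":0,"ry":0,"rz":0},{"claw":1,"tx":0,"ty":-0.6,"tz":0,"rx":0,"ry":0,"rz":0},{"claw":1,"tx":0,"ty":-0.6,"tz":0,"rx":0,"ry":0,"rz":0},{"claw":1,"tx":0,"ty":-0.6,"tz":0,"rx":0,"ry":0,"rz":0},{"claw":1,"tx":0,"ty":-0.6,"tz":0,"rx":0,"ry":0,"rz":0}]'

```text
time: 16.25
tcp_pos: [0.6154, 0.1541, 0.1588]
eef_rot: [-0.0, -0.024, 1.0, -0.0]
wrist_force: [-4.6, 0.5, -1.4]
opening: 0.274
```

```bash
python3 -c "
from h import *
head()"
```

```text
t 16.25 head in rail [ -0.38 -73.3   -0.27] yawerr -0.0003 F rail [-4.6  0.7 -1.4] tq [ 0.07  1.03 -0.05] tilt [-0.0009 -0.0004] open 0.274
```

Call:
send_rows --series '[{"claw":1,"tx":0,"ty":-0.6,"tz":0,"rx":0,"ry":0,"rz":0},{"claw":1,"tx":0,"ty":-0.6,"tz":0,"rx":0,"ry":0,"rz":0},{"claw":1,"tx":0,"ty":-0.6,"tz":0,"rx":0,"ry":0,"rz":0},{"claw":1,"tx":0,"ty":-0.6,"tz":0,"rx":0,"ry":0,"rz":0},{"claw":1,"tx":0,"ty":-0.6,"tz":0,"rx":0,"ry":0,"rz":0},{"claw":1,"tx":0,"ty":-0.6,"tz":0,"rx":0,"ry":0,"rz":0},{"claw":1,"tx":0,"ty":-0.6,"tz":0,"rx":0,"ry":0,"rz":0},{"claw":1,"tx":0,"ty":-0.6,"tz":0,"rx":0,"ry":0,"rz":0},{"claw":1,"tx":0,"ty":-0.6,"tz":0,"rx":0,"ry":0,"rz":0},{"claw":1,"tx":0,"ty":-0.6,"tz":0,"rx":0,"ry":0,"rz":0}]'

```text
time: 17.25
tcp_pos: [0.6161, 0.1484, 0.1589]
eef_rot: [0.0, -0.024, 1.0, 0.0]
wrist_force: [-3.7, -1.7, -2.3]
opening: 0.273
```

```bash
python3 -c "
from h import *
head()"
```

```text
t 17.25 head in rail [ 7.000e-02 -7.899e+01 -6.000e-02] yawerr -0.0 F rail [-3.8 -1.5 -2.3] tq [-0.41  0.77 -0.18] tilt [0.     0.0001] open 0.273
```

Call:
send_rows --series '[{"claw":1,"tx":0,"ty":-0.4,"tz":0,"rx":0,"ry":0,"rz":0},{"claw":1,"tx":0,"ty":-0.4,"tz":0,"rx":0,"ry":0,"rz":0},{"claw":1,"tx":0,"ty":-0.4,"tz":0,"rx":0,"ry":0,"rz":0},{"claw":1,"tx":0,"ty":-0.4,"tz":0,"rx":0,"ry":0,"rz":0},{"claw":1,"tx":0,"ty":-0.4,"tz":0,"rx":0,"ry":0,"rz":0},{"claw":1,"tx":0,"ty":0,"tz":0,"rx":0,"ry":0,"rz":0},{"claw":1,"tx":0,"ty":0,"tz":0,"rx":0,"ry":0,"rz":0},{"claw":1,"tx":0,"ty":0,"tz":0,"rx":0,"ry":0,"rz":0},{"claw":1,"tx":0,"ty":0,"tz":0,"rx":0,"ry":0,"rz":0},{"claw":1,"tx":0,"ty":0,"tz":0,"rx":0,"ry":0,"rz":0}]'

```text
time: 18.25
tcp_pos: [0.616, 0.1472, 0.159]
eef_rot: [-0.0, -0.025, 1.0, 0.001]
wrist_force: [-3.5, 3.6, -1.7]
opening: 0.272
```

```bash
python3 -c "
from h import *
head()"
```

```text
t 18.25 head in rail [-4.000e-02 -8.022e+01 -5.000e-02] yawerr 0.0007 F rail [-3.3  3.8 -1.7] tq [0.74 0.86 0.12] tilt [-0.0001  0.0012] open 0.272
```

Call:
send_rows --series '[{"claw":1,"tx":0,"ty":-0.3,"tz":0,"rx":0,"ry":0,"rz":0},{"claw":1,"tx":0,"ty":-0.3,"tz":0,"rx":0,"ry":0,"rz":0},{"claw":1,"tx":0,"ty":-0.3,"tz":0,"rx":0,"ry":0,"rz":0},{"claw":1,"tx":0,"ty":-0.3,"tz":0,"rx":0,"ry":0,"rz":0},{"claw":1,"tx":0,"ty":0,"tz":0,"rx":0,"ry":0,"rz":0},{"claw":1,"tx":0,"ty":0,"tz":0,"rx":0,"ry":0,"rz":0},{"claw":1,"tx":0,"ty":0,"tz":0,"rx":0,"ry":0,"rz":0},{"claw":1,"tx":0,"ty":0,"tz":0,"rx":0,"ry":0,"rz":0},{"claw":1,"tx":0,"ty":0,"tz":0,"rx":0,"ry":0,"rz":0},{"claw":1,"tx":0,"ty":0,"tz":0,"rx":0,"ry":0,"rz":0}]'

```text
time: 19.25
tcp_pos: [0.616, 0.147, 0.159]
eef_rot: [-0.0, -0.025, 1.0, 0.002]
wrist_force: [-5.8, 7.8, -2.1]
opening: 0.275
```

```bash
python3 -c "
from h import *
head()"
```

```text
t 19.25 head in rail [-1.100e-01 -8.031e+01  1.000e-02] yawerr 0.0017 F rail [-5.4  8.1 -2.1] tq [1.76 0.94 0.31] tilt [-0.0003  0.003 ] open 0.275
```

Call:
send_rows --series '[{"claw":1,"tx":0,"ty":-0.4,"tz":0,"rx":0,"ry":0,"rz":0},{"claw":1,"tx":0,"ty":-0.4,"tz":0,"rx":0,"ry":0,"rz":0},{"claw":1,"tx":0,"ty":-0.4,"tz":0,"rx":0,"ry":0,"rz":0},{"claw":1,"tx":0,"ty":-0.3,"tz":0,"rx":0,"ry":0,"rz":0},{"claw":1,"tx":0,"ty":0,"tz":0,"rx":0,"ry":0,"rz":0},{"claw":1,"tx":0,"ty":0,"tz":0,"rx":0,"ry":0,"rz":0},{"claw":1,"tx":0,"ty":0,"tz":0,"rx":0,"ry":0,"rz":0},{"claw":1,"tx":0,"ty":0,"tz":0,"rx":0,"ry":0,"rz":0},{"claw":1,"tx":0,"ty":0,"tz":0,"rx":0,"ry":0,"rz":0},{"claw":1,"tx":0,"ty":0,"tz":0,"rx":0,"ry":0,"rz":0}]'

```text
time: 20.25
tcp_pos: [0.6159, 0.1468, 0.1591]
eef_rot: [-0.0, -0.026, 1.0, 0.003]
wrist_force: [-5.4, 14.2, -1.3]
opening: 0.271
```

```bash
python3 -c "
from h import *
head()"
```

```text
t 20.25 head in rail [-1.700e-01 -8.046e+01  8.000e-02] yawerr 0.0029 F rail [-4.7 14.4 -1.3] tq [2.89 1.11 0.52] tilt [-0.0005  0.0053] open 0.271
```

Call:
send_rows --series '[{"claw":1,"tx":0,"ty":1,"tz":0,"rx":0,"ry":0,"rz":0},{"claw":1,"tx":0,"ty":1,"tz":0,"rx":0,"ry":0,"rz":0},{"claw":1,"tx":0,"ty":0.8,"tz":0,"rx":0,"ry":0,"rz":0},{"claw":1,"tx":0,"ty":0,"tz":0,"rx":0,"ry":0,"rz":0},{"claw":0.5,"tx":0,"ty":0,"tz":0,"rx":0,"ry":0,"rz":0},{"claw":0.3,"tx":0,"ty":0,"tz":0,"rx":0,"ry":0,"rz":0},{"claw":0.2,"tx":0,"ty":0,"tz":0,"rx":0,"ry":0,"rz":0},{"claw":0,"tx":0,"ty":0,"tz":0,"rx":0,"ry":0,"rz":0},{"claw":0,"tx":0,"ty":0,"tz":0,"rx":0,"ry":0,"rz":0},{"claw":0,"tx":0,"ty":0,"tz":0,"rx":0,"ry":0,"rz":0}]'

```text
time: 21.25
tcp_pos: [0.6162, 0.1465, 0.159]
eef_rot: [0.0, -0.024, 1.0, 0.0]
wrist_force: [0.2, -0.5, 0.9]
opening: 0.994
```

Run:
```python
from h import *
import pickle
im,st=snap('wrist','w7.png');head(st)
pickle.dump(st,open('pics/w7.st','wb'))
```

```text
t 21.25 head in rail [ 5.000e-02 -8.092e+01 -3.000e-02] yawerr -0.0002 F rail [ 0.2 -0.5  0.9] tq [-0.01  0.02  0.08] tilt [0.0001 0.0001] open 0.994
```

View pics/w7.png

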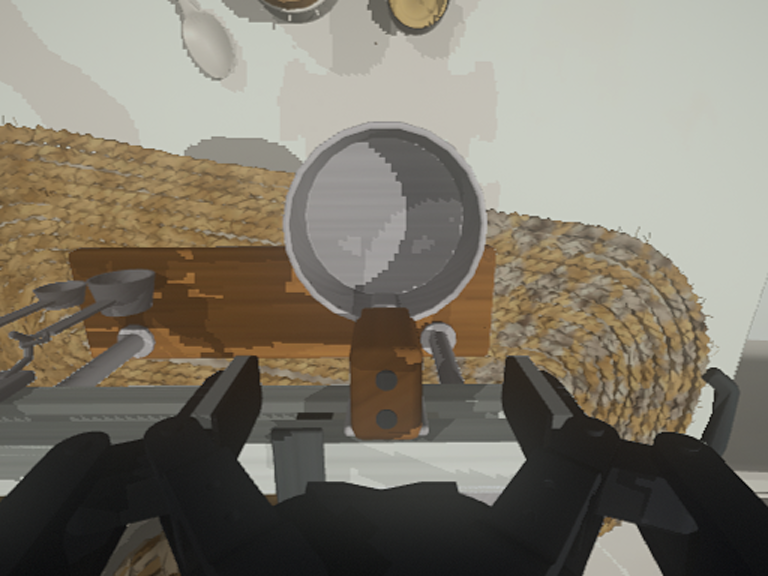

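Run:
```python
from h import *
import pickle; st=pickle.load(open('pics/w7.st','rb')); C=cam('wrist',st); Mt=q2R(st['eef_rot']).as_matrix()
r=np.load('rail.npy'); Rr=R.from_euler('z',r[3]).as_matrix()
pts=[(285,222),(488,222),(386,122),(386,325),(314,150),(459,150),(314,295),(459,295)]
for zz in (.156,.152):
    W=np.array([onz(C,x/1.5-.17,y/1.5-.17,zz)[:2] for x,y in pts])
    A=np.c_[2*W,np.ones(len(W))];s=np.linalg.lstsq(A,(W**2).sum(1),rcond=None)[0];c=np.r_[s[:2],zz]
    print(zz,s[:2],np.sqrt(s[2]+s[0]**2+s[1]**2),'in rail',(Rr.T@(c-r[:3])*1000).round(1),'tool',(Mt.T@(c-st['tcp_pos'])*1000).round(1))
for n,p in (('s1',(386.5,380)),('s2',(386.5,419))):
    w=onz(C,p[0]/1.5-.17,p[1]/1.5-.17,.187); print(n,(Mt.T@(w-st['tcp_pos'])*1000).round(1),(Rr.T@(w-r[:3])*1000).round(1))
print(onz(C,300/1.5,430/1.5,.178),[(Rr.T@(onz(C,x/1.5,430/1.5,.181)-r[:3])*1000).round(1) for x in(275,324)])
```

```text
0.156 [0.56680699 0.14560524] 0.03620874008423328 in rail [-83.6 -79.4  -2. ] tool [49.3  1.5  3. ]
0.152 [0.56747548 0.14568945] 0.03720345940957649 in rail [-82.9 -79.3  -6. ] tool [48.7  1.6  7. ]
s1 [  7.4   1.4 -28. ] [-41.7 -79.6  29. ]
s2 [ -6.7   1.4 -28. ] [-27.5 -79.5  29. ]
[0.6352357  0.11861918 0.178     ] [array([ -18.8, -117.6,   23. ]), array([ -18.8, -100.8,   23. ])]
```

Run:
```python
from h import *
plan([.44,-.132,.255],None,8)
```

```text
turn first [ 0.0001 -0.     -0.    ] then total [ 189.5 -269.6  -96.1] per row [ 23.69 -33.7  -12.01]
```

Call:
send_rows --series '[{"claw":0,"tx":0,"ty":0,"tz":-26,"rx":0,"ry":0,"rz":0},{"claw":0,"tx":0,"ty":0,"tz":-35,"rx":0,"ry":0,"rz":0},{"claw":0,"tx":0,"ty":0,"tz":-35,"rx":0,"ry":0,"rz":0},{"claw":0,"tx":24,"ty":-34,"tz":0,"rx":0,"ry":0,"rz":0},{"claw":0,"tx":24,"ty":-34,"tz":0,"rx":0,"ry":0,"rz":0},{"claw":0,"tx":24,"ty":-34,"tz":0,"rx":0,"ry":0,"rz":0},{"claw":0,"tx":24,"ty":-34,"tz":0,"rx":0,"ry":0,"rz":0},{"claw":0,"tx":24,"ty":-34,"tz":0,"rx":0,"ry":0,"rz":0},{"claw":0,"tx":24,"ty":-34,"tz":0,"rx":0,"ry":0,"rz":0},{"claw":0,"tx":24,"ty":-34,"tz":0,"rx":0,"ry":0,"rz":0}]'

```text
time: 22.3
tcp_pos: [0.4588, -0.1005, 0.2551]
eef_rot: [0.0, -0.025, 1.0, -0.0]
wrist_force: [0.1, -0.4, 1.1]
opening: 1.0
```

Call:
send_rows --series '[{"claw":0,"tx":21,"ty":-31,"tz":0,"rx":0,"ry":0,"rz":0},{"claw":0,"tx":0,"ty":0,"tz":0,"rx":0,"ry":0,"rz":0},{"claw":0,"tx":0,"ty":0,"tz":0,"rx":0,"ry":0,"rz":0},{"claw":0,"tx":0,"ty":0,"tz":0,"rx":0,"ry":0,"rz":0},{"claw":0,"tx":0,"ty":0,"tz":0,"rx":0,"ry":0,"rz":0},{"claw":0,"tx":0,"ty":0,"tz":0,"rx":0,"ry":0,"rz":0},{"claw":0,"tx":0,"ty":0,"tz":0,"rx":0,"ry":0,"rz":0},{"claw":0,"tx":0,"ty":0,"tz":0,"rx":0,"ry":0,"rz":0},{"claw":0,"tx":0,"ty":0,"tz":0,"rx":0,"ry":0,"rz":0},{"claw":0,"tx":0,"ty":0,"tz":0,"rx":0,"ry":0,"rz":0}]'

```text
time: 23.3
tcp_pos: [0.4405, -0.1313, 0.2549]
eef_rot: [-0.0, -0.025, 1.0, 0.0]
wrist_force: [1.4, -0.2, 0.0]
opening: 1.0
```

Run:
```python
from h import *
import pickle
im,st=snap('wrist','w8.png');print(st['time'],st['tcp_pos'],yaw_of(st),st['q'].round(2))
pickle.dump(st,open('pics/w8.st','wb'))
for s in silhouettes('dark_mill_mid','wrist')[:2]: print(s['confidence'],s['rect'])
im,_=snap('scene','s8.png')
cv2.imwrite('pics/s8c.png',cv2.resize(im[130:250,150:290,::-1],None,fx=5,fy=5,interpolation=cv2.INTER_CUBIC))
```

```text
23.3 [ 0.44050657 -0.13130451  0.25490074] -3.0924751702738775 [-0.29  0.12 -0.1   1.35  0.   -0.34]
0.7 [218.6, 140.4, 263.0, 202.3]
0.37 [329.2, 124.5, 374.2, 201.7]
```

View pics/w8.png

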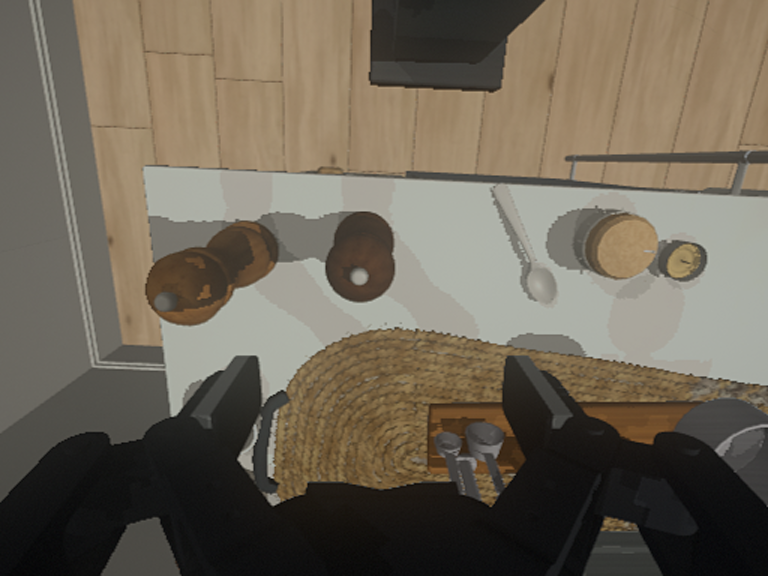

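View pics/s8c.png

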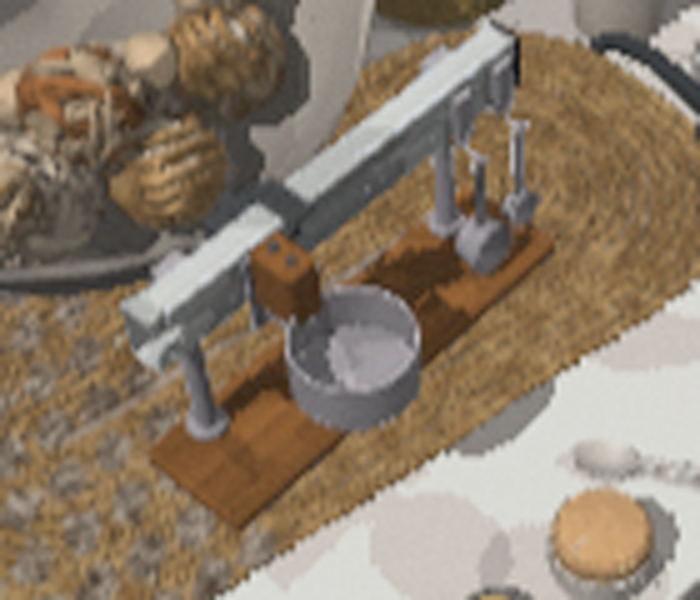

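Run:
```python
from h import *
import pickle; st=pickle.load(open('pics/w8.st','rb')); C=cam('wrist',st)
p=lambda x,y,z:onz(C,x/1.5-.17,y/1.5-.17,z).round(4)
print('knob',p(359,276,.135),'head',p(361,267,.115),p(327,267,.115),p(395,267,.115))
print('foot L',p(333,235,.01),p(394,235,.01),p(363,211,.0))
print('scene head',onz(cam('scene'),479/1.5,258/1.5,.117),'light foot',p(247,250,.01), 'light knob',p(167,301,.165))
m=p(361,267,.115)
for tgt in ([.4372,-.1383,.15],): plan(tgt,None,1)
```

```text
knob [ 0.4419 -0.1463  0.135 ] head [ 0.4409 -0.1459  0.115 ] [ 0.4421 -0.17    0.115 ] [ 0.4397 -0.1219  0.115 ]
foot L [ 0.4385 -0.1775  0.01  ] [ 0.4356 -0.1197  0.01  ] [ 0.4157 -0.1503  0.    ]
scene head [ 0.44172873 -0.14916737  0.117     ] light foot [ 0.4571 -0.2597  0.01  ] light knob [ 0.4546 -0.2591  0.165 ]
turn first [ 0.0001 -0.0002 -0.    ] then total [  3.6  -6.8 104.9] per row [  3.59  -6.75 104.91]
```

Run:
```python
from h import *
plan([.4415,-.1465,.0935],None,1)
```

```text
turn first [ 0.0001 -0.0002 -0.    ] then total [ -0.3 -15.2 161.4] per row [ -0.3  -15.15 161.41]
```

Call:
send_rows --series '[{"claw":0,"tx":0,"ty":-15.2,"tz":15,"rx":0,"ry":0,"rz":0},{"claw":0,"tx":0,"ty":0,"tz":30,"rx":0,"ry":0,"rz":0},{"claw":0,"tx":0,"ty":0,"tz":30,"rx":0,"ry":0,"rz":0},{"claw":0,"tx":0,"ty":0,"tz":30,"rx":0,"ry":0,"rz":0},{"claw":0,"tx":0,"ty":0,"tz":30,"rx":0,"ry":0,"rz":0},{"claw":0,"tx":0,"ty":0,"tz":18,"rx":0,"ry":0,"rz":0},{"claw":0,"tx":0,"ty":0,"tz":8.4,"rx":0,"ry":0,"rz":0},{"claw":0,"tx":0,"ty":0,"tz":0,"rx":0,"ry":0,"rz":0},{"claw":0,"tx":0,"ty":0,"tz":0,"rx":0,"ry":0,"rz":0},{"claw":0,"tx":0,"ty":0,"tz":0,"rx":0,"ry":0,"rz":0}]'

```text
time: 24.45
tcp_pos: [0.442, -0.1468, 0.0946]
eef_rot: [0.001, -0.024, 1.0, -0.0]
wrist_force: [0.4, 0.1, -0.9]
opening: 1.0
```

Run:
```python
from h import *
im,st=snap('wrist','w9.png');print(st['time'],st['tcp_pos'],st['wrist_force'])
```

```text
24.45 [ 0.44195842 -0.14678407  0.09455392] [ 0.37225199  0.05381043 -0.89915674]
```

View pics/w9.png

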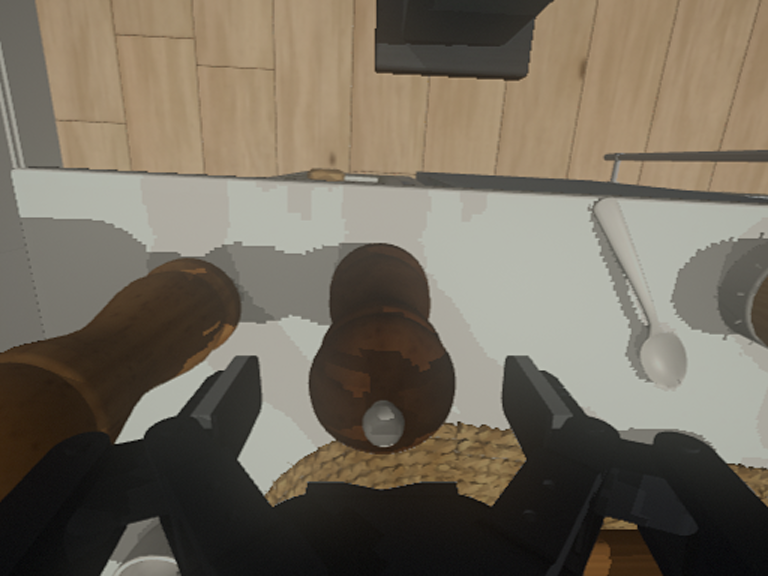

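Run:
```python
from h import *
st=observe();C=cam('wrist',st);Mt=q2R(st['eef_rot']).as_matrix()
for p,z in (((384,424),.136),((382,380),.115)):
    w=onz(C,p[0]/1.5-.17,p[1]/1.5-.17,z);print(w.round(4),(Mt.T@(w-st['tcp_pos'])*1000).round(1))
```

```text
[ 0.4407 -0.1463  0.136 ] [  1.1   0.5 -41.5]
[ 0.4387 -0.1469  0.115 ] [  3.1  -0.  -20.5]
```

Call:
send_rows --series '[{"claw":0,"tx":1.5,"ty":0,"tz":0,"rx":0,"ry":0,"rz":0},{"claw":1,"tx":0,"ty":0,"tz":0,"rx":0,"ry":0,"rz":0},{"claw":1,"tx":0,"ty":0,"tz":0,"rx":0,"ry":0,"rz":0},{"claw":1,"tx":0,"ty":0,"tz":0,"rx":0,"ry":0,"rz":0},{"claw":1,"tx":0,"ty":0,"tz":0,"rx":0,"ry":0,"rz":0},{"claw":1,"tx":0,"ty":0,"tz":0,"rx":0,"ry":0,"rz":0},{"claw":1,"tx":0,"ty":0,"tz":0,"rx":0,"ry":0,"rz":0},{"claw":1,"tx":0,"ty":0,"tz":0,"rx":0,"ry":0,"rz":0},{"claw":1,"tx":0,"ty":0,"tz":-10,"rx":0,"ry":0,"rz":0},{"claw":1,"tx":0,"ty":0,"tz":-20,"rx":0,"ry":0,"rz":0}]' --newtons 45

```text
time: 25.5
tcp_pos: [0.4385, -0.1462, 0.123]
eef_rot: [-0.002, -0.024, 1.0, 0.001]
wrist_force: [0.4, 0.2, -1.9]
opening: 0.545
```

Run:
```python
from h import *
im,st=snap('wrist','w10.png');print(st['time'],st['opening'],st['tcp_pos'],st['wrist_force'],st['ft_torque'])
plan([.563,.1457,.295],None,10)
```

```text
25.5 0.544808644313938 [ 0.4385292  -0.14622412  0.12301234] [ 0.3995401   0.21281718 -1.85774737] [ 0.02829824 -0.00894978  0.01452075]
turn first [-0.0006  0.0016 -0.    ] then total [-136.8  286.2 -168.4] per row [-13.68  28.62 -16.84]
```

View pics/w10.png

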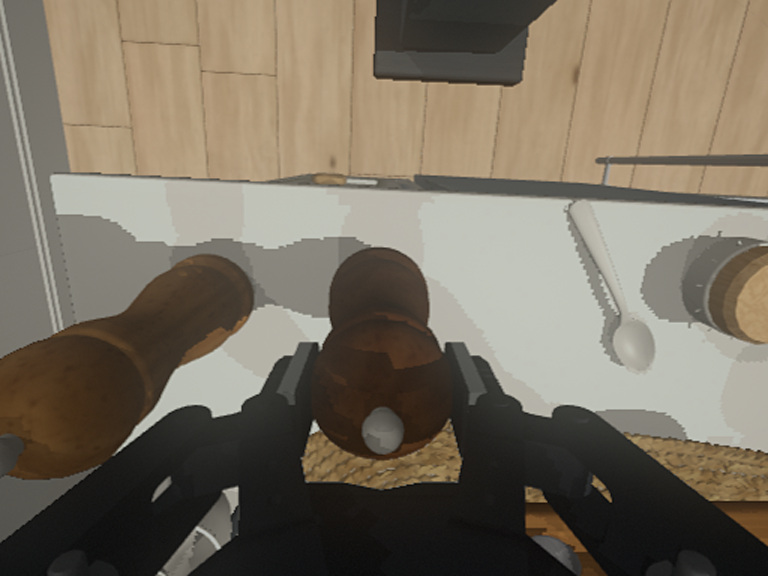

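Call:
send_rows --series '[{"claw":1,"tx":0,"ty":0,"tz":-35,"rx":0,"ry":0,"rz":0},{"claw":1,"tx":0,"ty":0,"tz":-42,"rx":0,"ry":0,"rz":0},{"claw":1,"tx":0,"ty":0,"tz":-42,"rx":0,"ry":0,"rz":0},{"claw":1,"tx":0,"ty":15,"tz":-42,"rx":0,"ry":0,"rz":0},{"claw":1,"tx":-14,"ty":29,"tz":-7.4,"rx":0,"ry":0,"rz":0},{"claw":1,"tx":-14,"ty":29,"tz":0,"rx":0,"ry":0,"rz":0},{"claw":1,"tx":-14,"ty":29,"tz":0,"rx":0,"ry":0,"rz":0},{"claw":1,"tx":-14,"ty":29,"tz":0,"rx":0,"ry":0,"rz":0},{"claw":1,"tx":-14,"ty":29,"tz":0,"rx":0,"ry":0,"rz":0},{"claw":1,"tx":-14,"ty":29,"tz":0,"rx":0,"ry":0,"rz":0}]'

```text
time: 26.55
tcp_pos: [0.5146, 0.0476, 0.2919]
eef_rot: [-0.0, -0.024, 1.0, 0.0]
wrist_force: [0.9, -0.7, -2.5]
opening: 0.546
```

Call:
send_rows --series '[{"claw":1,"tx":-14,"ty":29,"tz":0,"rx":0,"ry":0,"rz":0},{"claw":1,"tx":-14,"ty":29,"tz":0,"rx":0,"ry":0,"rz":0},{"claw":1,"tx":-13,"ty":22,"tz":0,"rx":0,"ry":0,"rz":0},{"claw":1,"tx":-11.8,"ty":17,"tz":0,"rx":0,"ry":0,"rz":0},{"claw":1,"tx":0,"ty":0,"tz":0,"rx":0,"ry":0,"rz":0},{"claw":1,"tx":0,"ty":0,"tz":0,"rx":0,"ry":0,"rz":0},{"claw":1,"tx":0,"ty":0,"tz":0,"rx":0,"ry":0,"rz":0},{"claw":1,"tx":0,"ty":0,"tz":0,"rx":0,"ry":0,"rz":0},{"claw":1,"tx":0,"ty":0,"tz":0,"rx":0,"ry":0,"rz":0},{"claw":1,"tx":0,"ty":0,"tz":0,"rx":0,"ry":0,"rz":0}]'

```text
time: 27.55
tcp_pos: [0.5622, 0.1453, 0.2922]
eef_rot: [0.0, -0.024, 1.0, 0.0]
wrist_force: [-0.2, 0.6, -2.1]
opening: 0.541
```

Run:
```python
from h import *
import pickle
im,st=snap('wrist','w11.png');print(st['time'],st['opening'],st['tcp_pos'],st['wrist_force'],st['ft_torque'])
pickle.dump(st,open('pics/w11.st','wb'))
im,_=snap('scene','s11.png')
cv2.imwrite('pics/s11c.png',cv2.resize(im[90:240,140:290,::-1],None,fx=4,fy=4,interpolation=cv2.INTER_CUBIC))
```

```text
27.55 0.5414091049515459 [0.56223509 0.14525218 0.29218545] [-0.17467932  0.60531141 -2.07498465] [ 0.04571514  0.03747741 -0.03846354]
```

View pics/w11.png

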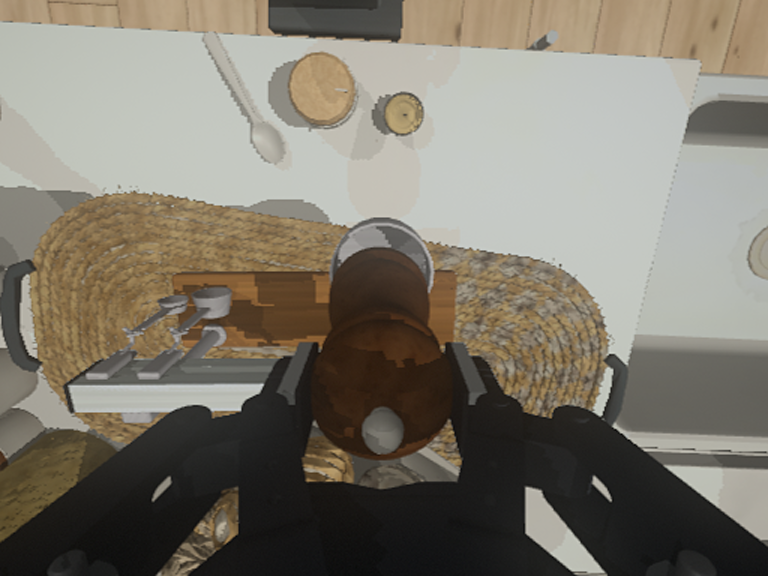

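View pics/s11c.png

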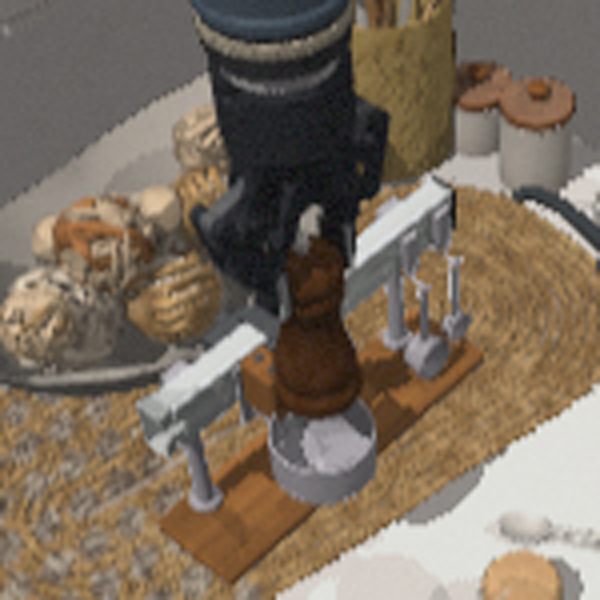

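Run:
```python
from h import *
import pickle; st=pickle.load(open('pics/w11.st','rb')); C=cam('wrist',st); Mt=q2R(st['eef_rot']).as_matrix()
def P(x,y,z): 
    w=onz(C,x/1.5-.17,y/1.5-.17,z); return w.round(4),(Mt.T@(w-st['tcp_pos'])*1000).round(1)
zf=st['tcp_pos'][2]-.0945
print('foot top edge',P(379,248,zf+.004)); print('foot l,r',P(330,300,zf+.01),P(430,300,zf+.01))
print('knob',P(382,430,zf+.136))
print('rim top',P(382,218,.151),'l',P(330,268,.153),'r',P(434,268,.153))
```

```text
foot top edge (array([0.5379, 0.1425, 0.2017]), array([24.4, -1.6, 90.5]))
foot l,r (array([0.5689, 0.1154, 0.2077]), array([ -5.2, -30.2,  84.5])) (array([0.566 , 0.1736, 0.2077]), array([-5.2, 28.1, 84.5]))
knob (array([0.5632, 0.1452, 0.3337]), array([ -1. ,  -0.1, -41.5]))
rim top (array([0.5276, 0.1438, 0.151 ]), array([ 34.7,   0.2, 141.2])) l (array([0.5643, 0.1088, 0.153 ]), array([ -0.3, -36.5, 139.2])) r (array([0.5607, 0.1822, 0.153 ]), array([ -0.2,  37. , 139.2]))
```

Call:
send_rows --series '[{"claw":1,"tx":-2,"ty":0.5,"tz":0,"rx":0,"ry":0,"rz":0},{"claw":1,"tx":0,"ty":0,"tz":10,"rx":0,"ry":0,"rz":0},{"claw":1,"tx":0,"ty":0,"tz":12,"rx":0,"ry":0,"rz":0},{"claw":1,"tx":0,"ty":0,"tz":12,"rx":0,"ry":0,"rz":0},{"claw":1,"tx":0,"ty":0,"tz":8,"rx":0,"ry":0,"rz":0},{"claw":1,"tx":0,"ty":0,"tz":6,"rx":0,"ry":0,"rz":0},{"claw":1,"tx":0,"ty":0,"tz":6,"rx":0,"ry":0,"rz":0},{"claw":1,"tx":0,"ty":0,"tz":6,"rx":0,"ry":0,"rz":0},{"claw":1,"tx":0,"ty":0,"tz":4,"rx":0,"ry":0,"rz":0},{"claw":1,"tx":0,"ty":0,"tz":2,"rx":0,"ry":0,"rz":0}]'

```text
time: 28.65
tcp_pos: [0.5642, 0.1463, 0.2256]
eef_rot: [-0.0, -0.024, 1.0, 0.0]
wrist_force: [-0.2, -0.8, -2.4]
opening: 0.545
```

Run:
```python
from h import *
import pickle
im,st=snap('wrist','w12.png');print(st['time'],st['opening'],st['tcp_pos'],st['wrist_force'],st['ft_torque'])
pickle.dump(st,open('pics/w12.st','wb'))
im,_=snap('scene','s12.png')
cv2.imwrite('pics/s12c.png',cv2.resize(im[110:240,160:270,::-1],None,fx=5,fy=5,interpolation=cv2.INTER_CUBIC)[:600])
```

```text
28.65 0.5446979404372346 [0.56424908 0.14631326 0.22556117] [-0.16986859 -0.79176634 -2.44565949] [-0.06358712  0.00236528 -0.01811705]
```

View pics/w12.png

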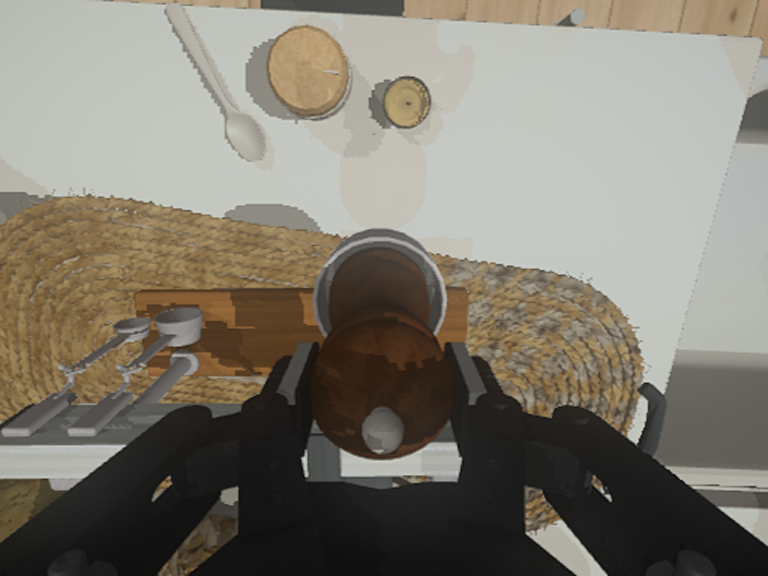

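View pics/s12c.png

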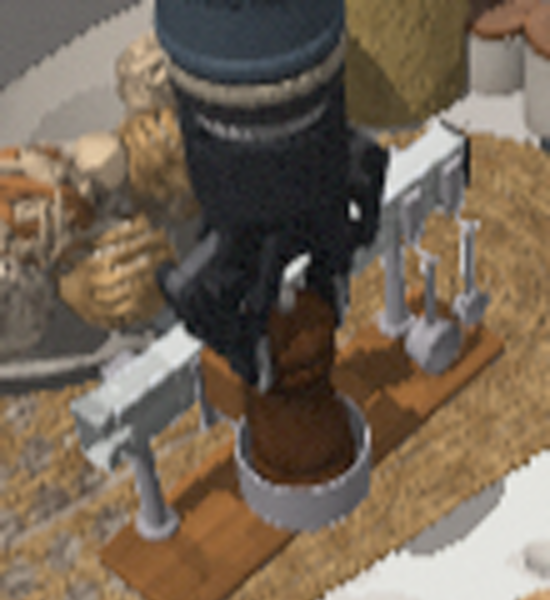

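Call:
send_rows --series '[{"claw":1,"tx":0,"ty":0,"tz":2,"rx":0,"ry":0,"rz":0},{"claw":1,"tx":0,"ty":0,"tz":2,"rx":0,"ry":0,"rz":0},{"claw":1,"tx":0,"ty":0,"tz":2,"rx":0,"ry":0,"rz":0},{"claw":1,"tx":0,"ty":0,"tz":1,"rx":0,"ry":0,"rz":0},{"claw":1,"tx":0,"ty":0,"tz":1,"rx":0,"ry":0,"rz":0},{"claw":1,"tx":0,"ty":0,"tz":1,"rx":0,"ry":0,"rz":0},{"claw":1,"tx":0,"ty":0,"tz":0.5,"rx":0,"ry":0,"rz":0},{"claw":1,"tx":0,"ty":0,"tz":0.5,"rx":0,"ry":0,"rz":0},{"claw":1,"tx":0,"ty":0,"tz":0,"rx":0,"ry":0,"rz":0},{"claw":1,"tx":0,"ty":0,"tz":0,"rx":0,"ry":0,"rz":0}]'

```text
time: 29.75
tcp_pos: [0.5643, 0.1463, 0.216]
eef_rot: [-0.0, -0.024, 1.0, 0.0]
wrist_force: [-0.7, 0.6, -1.9]
opening: 0.546
```

Run:
```python
from h import *
st=observe();print(st['time'],st['opening'],st['tcp_pos'],st['wrist_force'],st['ft_torque'])
```

```text
29.75 0.545736988878199 [0.56432653 0.14632993 0.21596165] [-0.74541103  0.63266259 -1.94073445] [ 0.02052633  0.02524289 -0.03083353]
```

Call:
send_rows --series '[{"claw":1,"tx":0,"ty":0,"tz":0.6,"rx":0,"ry":0,"rz":0},{"claw":1,"tx":0,"ty":0,"tz":0.6,"rx":0,"ry":0,"rz":0},{"claw":1,"tx":0,"ty":0,"tz":0.6,"rx":0,"ry":0,"rz":0},{"claw":1,"tx":0,"ty":0,"tz":0.6,"rx":0,"ry":0,"rz":0},{"claw":1,"tx":0,"ty":0,"tz":0.4,"rx":0,"ry":0,"rz":0},{"claw":1,"tx":0,"ty":0,"tz":0.4,"rx":0,"ry":0,"rz":0},{"claw":1,"tx":0,"ty":0,"tz":0.4,"rx":0,"ry":0,"rz":0},{"claw":1,"tx":0,"ty":0,"tz":0.4,"rx":0,"ry":0,"rz":0},{"claw":1,"tx":0,"ty":0,"tz":0,"rx":0,"ry":0,"rz":0},{"claw":1,"tx":0,"ty":0,"tz":0,"rx":0,"ry":0,"rz":0}]'

```text
time: 30.75
tcp_pos: [0.5643, 0.1463, 0.212]
eef_rot: [-0.0, -0.024, 1.0, 0.0]
wrist_force: [-0.2, -0.8, -1.1]
opening: 0.541
```

Run:
```python
from h import *
st=observe();print(st['time'],st['opening'],st['tcp_pos'],st['wrist_force'],st['ft_torque'])
```

```text
30.75 0.5406143742475799 [0.56434409 0.14634989 0.21195348] [-0.18406298 -0.84872254 -1.07111018] [ 0.00128611 -0.09493077  0.00091961]
```

Call:
send_rows --series '[{"claw":1,"tx":0,"ty":0,"tz":0.4,"rx":0,"ry":0,"rz":0},{"claw":1,"tx":0,"ty":0,"tz":0.4,"rx":0,"ry":0,"rz":0},{"claw":1,"tx":0,"ty":0,"tz":0.4,"rx":0,"ry":0,"rz":0},{"claw":1,"tx":0,"ty":0,"tz":0.4,"rx":0,"ry":0,"rz":0},{"claw":1,"tx":0,"ty":0,"tz":0.4,"rx":0,"ry":0,"rz":0},{"claw":1,"tx":0,"ty":0,"tz":0,"rx":0,"ry":0,"rz":0},{"claw":1,"tx":0,"ty":0,"tz":0,"rx":0,"ry":0,"rz":0},{"claw":1,"tx":0,"ty":0,"tz":0,"rx":0,"ry":0,"rz":0},{"claw":1,"tx":0,"ty":0,"tz":0,"rx":0,"ry":0,"rz":0},{"claw":1,"tx":0,"ty":0,"tz":0,"rx":0,"ry":0,"rz":0}]'

```text
time: 31.75
tcp_pos: [0.5644, 0.1464, 0.2102]
eef_rot: [0.0, -0.024, 1.0, 0.0]
wrist_force: [-0.5, -0.2, 5.4]
opening: 0.544
```

Run:
```python
from h import *
im,st=snap('wrist','w13.png');print(st['time'],st['opening'],st['tcp_pos'],st['wrist_force'],st['ft_torque'])
```

```text
31.75 0.5441588650422927 [0.56437066 0.14636665 0.21018591] [-0.52641149 -0.17154756  5.42430058] [-0.11829096  0.09992935 -0.01529329]
```

View pics/w13.png

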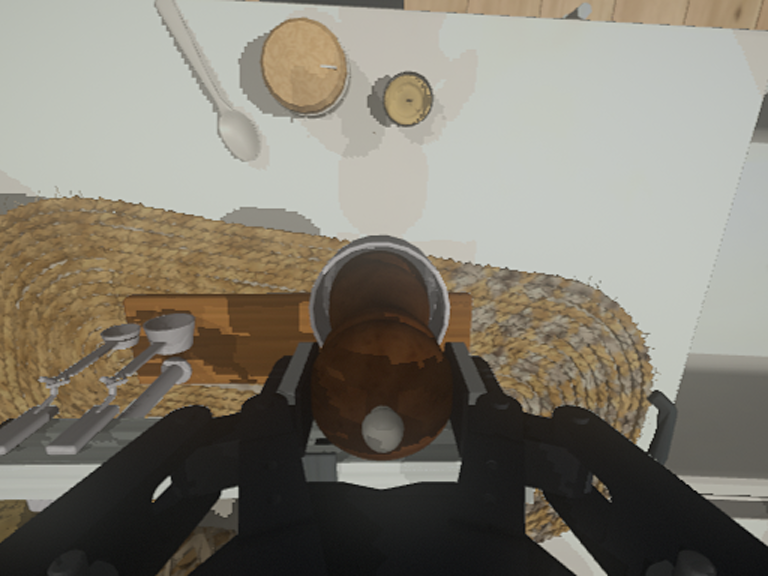

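Call:
send_rows --series '[{"claw":1,"tx":0,"ty":0,"tz":-0.7,"rx":0,"ry":0,"rz":0},{"claw":1,"tx":0,"ty":0,"tz":-0.7,"rx":0,"ry":0,"rz":0},{"claw":1,"tx":0,"ty":0,"tz":0,"rx":0,"ry":0,"rz":0},{"claw":0.4,"tx":0,"ty":0,"tz":0,"rx":0,"ry":0,"rz":0},{"claw":0.35,"tx":0,"ty":0,"tz":0,"rx":0,"ry":0,"rz":0},{"claw":0.3,"tx":0,"ty":0,"tz":0,"rx":0,"ry":0,"rz":0},{"claw":0.2,"tx":0,"ty":0,"tz":0,"rx":0,"ry":0,"rz":0},{"claw":0,"tx":0,"ty":0,"tz":0,"rx":0,"ry":0,"rz":0},{"claw":0,"tx":0,"ty":0,"tz":0,"rx":0,"ry":0,"rz":0},{"claw":0,"tx":0,"ty":0,"tz":0,"rx":0,"ry":0,"rz":0}]'

```text
time: 32.8
tcp_pos: [0.5643, 0.1463, 0.2114]
eef_rot: [-0.0, -0.024, 1.0, 0.0]
wrist_force: [-0.3, -0.4, 0.1]
opening: 1.0
```

Run:
```python
from h import *
im,st=snap('wrist','w14.png');print(st['time'],st['opening'],st['tcp_pos'],st['wrist_force'],st['ft_torque'])
```

```text
32.8 0.9997461806704456 [0.56429757 0.14632375 0.21135449] [-0.30821019 -0.43241002  0.05731294] [-0.02568467  0.01567208 -0.00364068]
```

View pics/w14.png

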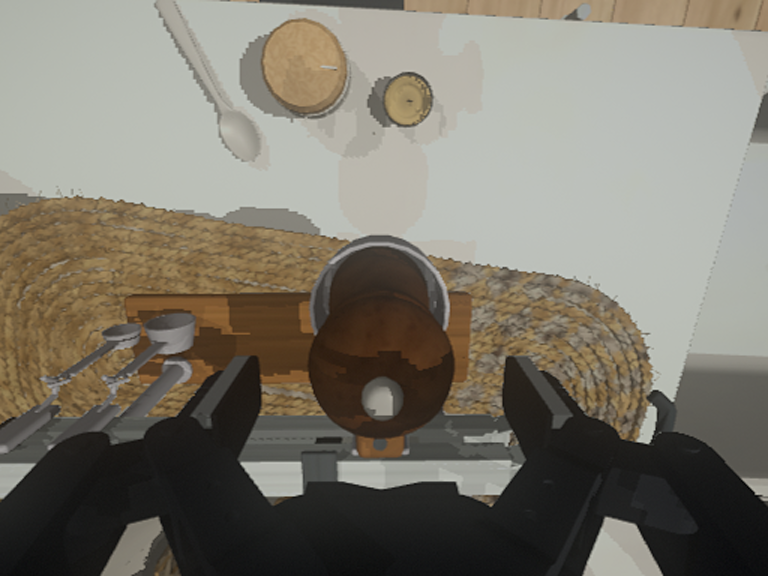

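Call:
send_rows --series '[{"claw":0,"tx":0,"ty":0,"tz":-8,"rx":0,"ry":0,"rz":0},{"claw":0,"tx":0,"ty":0,"tz":-15,"rx":0,"ry":0,"rz":0},{"claw":0,"tx":0,"ty":0,"tz":-20,"rx":0,"ry":0,"rz":0},{"claw":0,"tx":0,"ty":0,"tz":-25,"rx":0,"ry":0,"rz":0},{"claw":0,"tx":0,"ty":0,"tz":-25,"rx":0,"ry":0,"rz":0},{"claw":0,"tx":20,"ty":0,"tz":-25,"rx":0,"ry":0,"rz":0},{"claw":0,"tx":30,"ty":0,"tz":0,"rx":0,"ry":0,"rz":0},{"claw":0,"tx":30,"ty":0,"tz":0,"rx":0,"ry":0,"rz":0},{"claw":0,"tx":0,"ty":0,"tz":0,"rx":0,"ry":0,"rz":0},{"claw":0,"tx":0,"ty":0,"tz":0,"rx":0,"ry":0,"rz":0}]'

```text
time: 33.85
tcp_pos: [0.4843, 0.1425, 0.3304]
eef_rot: [0.001, -0.025, 1.0, 0.0]
wrist_force: [0.1, 0.5, 1.3]
opening: 1.003
```

Run:
```python
from h import *
st=observe();print(st['time'],st['tcp_pos'],st['wrist_force'])
im,_=snap('scene','s15.png')
cv2.imwrite('pics/s15c.png',cv2.resize(im[110:240,160:270,::-1],None,fx=5,fy=5,interpolation=cv2.INTER_CUBIC)[:600])
snap('top','t15.png')
```

```text
33.85 [0.48434971 0.14248358 0.3303955 ] [0.10310615 0.500156   1.33572053]
```

View pics/s15c.png

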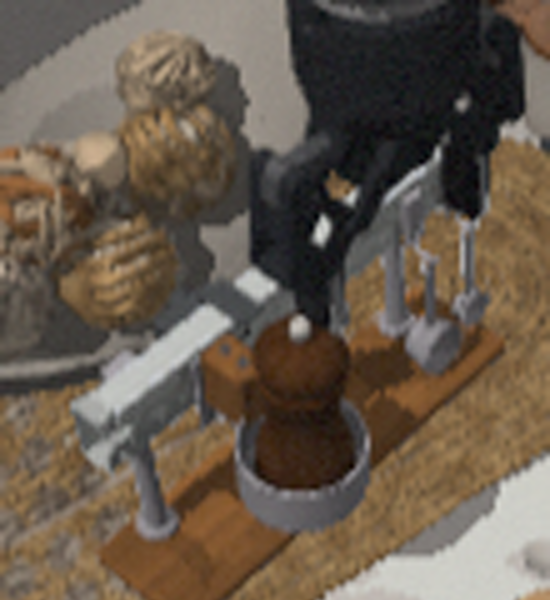

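View pics/s15.png

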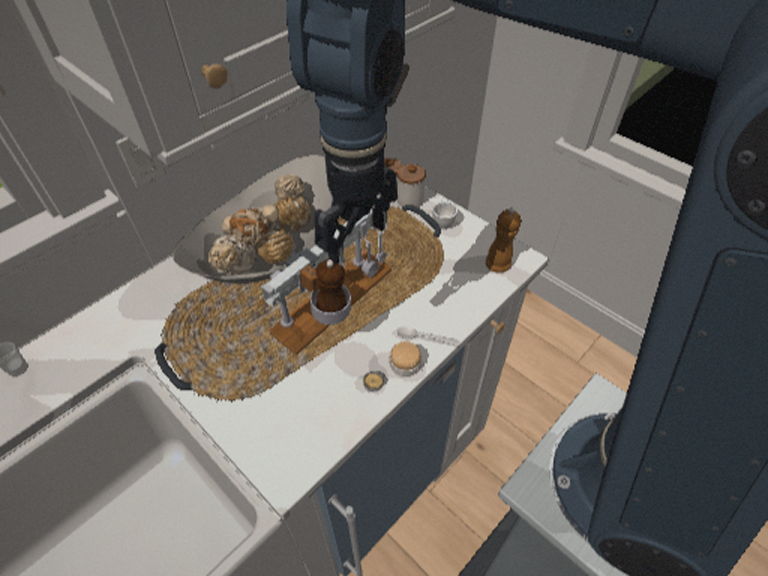

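Run:
```python
from h import *
im,st=snap('wrist','w15.png');C=cam('wrist',st)
S=cam('scene'); k=(160+300/5-.4,110+328/5-.4); print('knob scene at z .25',onz(S,*k,.25))
r=np.load('rail.npy'); Rr=R.from_euler('z',r[3]).as_matrix()
im2=cv2.resize(im[:,:,::-1],None,fx=1.5,fy=1.5,interpolation=cv2.INTER_CUBIC)
cv2.imwrite('pics/w15.png',im2); print(st['time'],st['tcp_pos'])
```

```text
knob scene at z .25 [0.5555884  0.14332975 0.25      ]
33.95 [0.48514936 0.14252423 0.32957396]
```

View pics/w15.png

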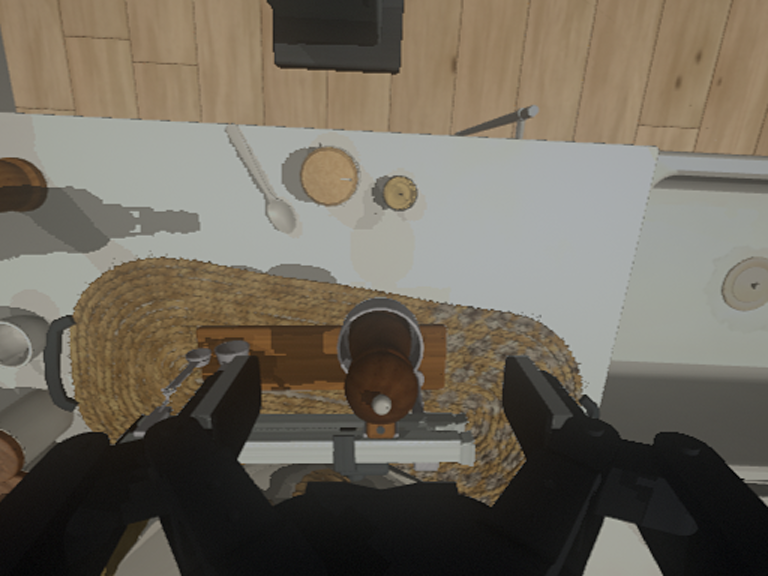

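Run:
```python
from h import *
C=cam('wrist');S=cam('scene')
k,e=tri(C,(381/1.5-.17,404/1.5-.17),S,(219.6,175.2)); print('knob',k,e,observe()['time'])
print(onz(C,381/1.5-.17,404/1.5-.17,.25))
# rim in wrist: left 340,right 423,top 299
for p in ((340,340),(423,340),(381,299)): print(onz(C,p[0]/1.5-.17,p[1]/1.5-.17,.149))
for p in ((342,440),(356,440),(472,440)): print('rail y',(onz(C,p[0]/1.5-.17,p[1]/1.5-.17,.178)))
```

```text
knob [0.55339351 0.14541436 0.25387118] 0.001031481185945755 34.0
[0.55653531 0.14560208 0.25      ]
[0.56156148 0.11069698 0.149     ]
[0.55803492 0.18156749 0.149     ]
[0.52281001 0.1438676  0.149     ]
rail y [0.64000535 0.11677008 0.178     ]
rail y [0.6394197 0.128562  0.178    ]
rail y [0.6345666  0.22627754 0.178     ]
```

```bash
python3 -c "
from cell import *
print(job_done()); print(observe()['time'])"
```

```text
the job is handed in; nothing more can be done
None
the job is handed in; nothing more can be done
```

The hanger is home on its stop in the rail and let go of. The dark mill stands in its cup, also let go. I handed the job in at about 34 s of the 61 allowed; no verdict was given, so what follows are my own readings.

- **Hanger:** The head went in at the open end with no measurable contact. I felt the roller ride up, then a small forward pull as it dropped into the notch. The stop came at about 80 mm from the mouth. I seated it with about 14 N. After release the camera put the head at about 79.4 mm, roughly 1 mm short of where it was pressed, which fits "home". The catch joint itself cannot be read, so the click is inferred from force and position.
- **Dark mill:** I lowered it until it touched the cup floor, adding about 7 N, eased off and opened. Triangulating the knob puts its foot at about 0.117 m height. It leans about 4 to 5 degrees with the hanger's droop, and its axis is within a few millimetres of the cup's centre.
- **Everything else:** The last pictures show the taller mill, timer, tea light and spoon apparently where they were (judged by eye), with the arm clear and touching nothing.

**Disagreements and slips:** Different views gave the cup's x position up to about 5 mm apart, and edge measurements came out about 4 to 8 % short. Both stayed within the tolerances. Early on, the last joint reached its limit during the first approach, so I turned the tool half round before going on.

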